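Clamp the cold chisels in the cleaning fixture

TASK

Clamp all the cold chisels in the grooved fixture, ready for wire-brushing: slacken the red knob and draw the stop bar back, lay every chisel in a groove of its own (one of them is down inside the tall green tube, too deep to grip, so tip the tube and slide it out), then push the stop bar up until all the chisels are held end to end between it and the fence, and lock the knob. Leave the empty tube standing upright on the bench, and do not shift the other tools and tins lying about.

Things in the scene. Friction and masses are not known exactly. Their poses are not given: they have to be found in the camera images.
- tube: loose tall holder: green box-section tube 46x46 outside, 40x40 inside, on a dark square foot plate 84x84x6; 226 tall, about 0.35 kg. Origin: centre of its underside; z along it to the open mouth; x and y square to its faces. Inside smooth and oily (friction 0.3). Laid on its side it rests on foot plate and rim, mouth 5 degrees down
- tube_mouth (a point): centre of the tube's open mouth, 226 from its underside
- axis_tube (a point): middle of a cold chisel's axis. The chisel: octagonal steel bar, 167 long, 19 thick, its last 50 tapering to a 23 wide edge; 0.24 kg; the point lies 83.5 from either end and 9.7 above the bench when it lies there; y runs along the bar towards the struck head. This one starts standing in the tube, edge down and leaning, its top about 53 below the mouth
- axis_1 (a point): middle of a cold chisel's axis. The chisel: octagonal steel bar, 167 long, 19 thick, its last 50 tapering to a 23 wide edge; 0.24 kg; the point lies 83.5 from either end and 9.7 above the bench when it lies there; y runs along the bar towards the struck head. Starts lying on the bench; absent in some runs
- axis_2 (a point): middle of a cold chisel's axis. The chisel: octagonal steel bar, 167 long, 19 thick, its last 50 tapering to a 23 wide edge; 0.24 kg; the point lies 83.5 from either end and 9.7 above the bench when it lies there; y runs along the bar towards the struck head. Starts lying on the bench; absent in some runs
- axis_3 (a point): middle of a cold chisel's axis. The chisel: octagonal steel bar, 167 long, 19 thick, its last 50 tapering to a 23 wide edge; 0.24 kg; the point lies 83.5 from either end and 9.7 above the bench when it lies there; y runs along the bar towards the struck head. Starts lying on the bench; absent in some runs
- fixture: clamping fixture screwed to the bench: dark steel plate 206x300x12, carries two notched steel combs 8 thick and 38 high across it, 48 clear between them for the fingers, 26 from comb top down to the plate. Fixed steel fence bar at its +y end, sliding stop bar at its -y end, both about 57 high. Origin: on the bench, 1.5 mm in -y of point bed; x, y level, z up, turned as the plate is
- bed (a point): middle of the fixture's grooves. Four V grooves (90 degrees, mouths 23 wide) run along y at x = -72, -24, +24, +72; the combs stand at y = -29.5 and +26.5. A chisel seated in a groove, either way round, has its axis at this point's height (40 above the bench); pushed up to the fence, whose face is at y = +83.5, its middle is at y = 0
- stop_bar (a joint): place of the stop bar (190 long, 14 thick) on its guide, m: gap between fence and stop bar = 0.130 + this value; 0 to 0.075, grows as the bar is drawn back to -y. Chisels (167 long) are held at 0.037. Slack, it slides with 2 N (up to 14 N when it pushes four chisels along) and stays where left; clamped, it holds about 50 N
- stop_face (a point): middle of the stop bar's face that looks at the fence, 40 above the bench
- clamp_knob (a joint): angle of the clamp knob on the stop bar's blue saddle, rad, 0 to 1.55, grows clockwise seen from above. Under 0.6 the stop bar is free, from 1.0 on it is clamped. At 0 the knob's red bar lies across the grooves, at 1.55 along them. Turning takes 0.2 to 0.4 N m; it stays where left
- knob_grip (a point): centre of the knob's red grip bar, 72 above the bench, on the knob's axis, 41 behind the stop bar's face; moves with the stop bar. The bar is 66 long along x of this point, 13 thick along y, 24 high (top 83 above the bench); hold it across its thickness to turn it or to draw the stop bar along
- hammer: bystander, loose: ball-pein hammer with ash handle, lying right of the fixture
- spring_clamp: bystander, loose: black spring clamp lying at the near right
- channel_work: bystander, loose: offcut of steel channel, 40x85x32, behind the fixture
- spanner_a: bystander, loose: bright combination spanner, 224 mm, at the back
- pliers: bystander, loose: red-handled pliers at the back left
- grease_tin: bystander, loose: blue tin, 74 mm, at the back
- nut_tin: bystander, loose: open tin of nuts, 71x80, at the back right
There are look-alikes about, which are no part of the job. Leave any blue or yellow look-alike of the tube alone.

How it is judged:
On the way, in this order (a step that is already met when the one before it is completed fails the run):
1. The knob is slack and the stop bar is drawn back far enough to take the chisels (gap over 175 mm) (value of joint clamp_knob below 0.6 rad and value of joint stop_bar above 0.045 m), for 0.2 s.
2. Every chisel, the one from the tube too, lies in a groove of its own between fence and stop bar (x of axis_tube in the frame of bed between -0.085 and 0.085 m and y of axis_tube in the frame of bed between -0.035 and 0.035 m and z of axis_tube in the frame of bed between -0.005 and 0.005 m and angle between the y axis of each of axis_tube, axis_1, axis_2, axis_3 and the y axis of bed, either way round below 0.1 rad and x of axis_1 in the frame of bed between -0.085 and 0.085 m and y of axis_1 in the frame of bed between -0.035 and 0.035 m and z of axis_1 in the frame of bed between -0.005 and 0.005 m and x of axis_2 in the frame of bed between -0.085 and 0.085 m and y of axis_2 in the frame of bed between -0.035 and 0.035 m and z of axis_2 in the frame of bed between -0.005 and 0.005 m and x of axis_3 in the frame of bed between -0.085 and 0.085 m and y of axis_3 in the frame of bed between -0.035 and 0.035 m and z of axis_3 in the frame of bed between -0.005 and 0.005 m), for 0.2 s.
At the end, for the whole second after the job is handed in: Every chisel in a groove (height within 4 mm, in line within 0.06 rad, middle within 4 mm of its clamped place), stop bar up to them (gap within 3 mm of 167 mm), knob over 1.0 rad, tube standing upright on the bench within 0.06 rad, at rest (x of axis_tube in the frame of bed between -0.085 and 0.085 m and y of axis_tube in the frame of bed between -0.004 and 0.004 m and z of axis_tube in the frame of bed between -0.004 and 0.004 m and angle between the y axis of each of axis_tube, axis_1, axis_2, axis_3 and the y axis of bed, either way round below 0.06 rad and x of axis_1 in the frame of bed between -0.085 and 0.085 m and y of axis_1 in the frame of bed between -0.004 and 0.004 m and z of axis_1 in the frame of bed between -0.004 and 0.004 m and x of axis_2 in the frame of bed between -0.085 and 0.085 m and y of axis_2 in the frame of bed between -0.004 and 0.004 m and z of axis_2 in the frame of bed between -0.004 and 0.004 m and x of axis_3 in the frame of bed between -0.085 and 0.085 m and y of axis_3 in the frame of bed between -0.004 and 0.004 m and z of axis_3 in the frame of bed between -0.004 and 0.004 m and value of joint stop_bar between 0.034 and 0.04 m and value of joint clamp_knob above 1 rad and angle between tube's own z axis and vertical below 0.06 rad and height (world z) of tube below 0.006 m and linear speed of tube below 0.02 m/s); the robot touches nothing.
It fails at once if One of the other tools and tins lying about is shifted more than 3 cm (distance of any of hammer, spring_clamp, channel_work, spanner_a, pliers, grease_tin, nut_tin from where it was at the start of the episode above 0.03 m).
Of chisel_1, chisel_2, chisel_3 only 1 to 3 are there at a start; the rules pass over those that are not, and their reading is None.
At some moment in a run one of chisel_1, chisel_2, chisel_3 may be knocked a few centimetres aside while the robot is not near it.
Once in a run the grip may slacken for a moment while it holds something.
It also fails if it takes over 210 s, if anything falls off the work surface, if the arm or the gripper's body presses on something with over 40 N, if the wrist force passes 120 N, or if a joint passes its speed limit or range.

ROBOT

A 6-joint arm with a two-finger parallel gripper is mounted at the origin on a cart in front of the work surface, level with it; the furniture and walls round the work are solid. World frame = base frame: x ahead of the robot, y to its left, z up, the work surface at z = 0. Lengths are in m, angles in rad, forces in N, time in s.
With the tool pointing down it reaches from about 0.35 to 0.85 m from the base axis. Payload 8.1 kg.
Tool frame: the origin (TCP) lies at the centre of the arm's flange, where the gripper is bolted on; the fingertips stand 186 mm ahead of it and the grasp point (between the pads) lies 167 mm ahead of it (robot.grasp_offset is the distance from the TCP to the grasp point, in m); z points along the fingers, y is the line along which they close (so a half turn about z gives the same grasp; the last joint's range is limited). The gripper opens to 93 mm and grips with 3 to 60 N. Pads are 15 mm wide; open, the fingers measure 128 mm over their backs; the gripper's body (75 mm by 188 mm) begins 65 mm behind the grasp point.
Start: joints at [-1.232, 0.13, 1.488, -0, 1.523, -0.085], TCP at [0.247, -0.547, 0.405] pointing down, gripper open.
Joint ranges: [-2.96, 2.96], [-0.89, 2.26], [0.02, 2.5], [-1.34, 4.48], [0, 2.73], [-2.66, 2.66]. Speed limits (rad/s): [2.39, 2.39, 2.79, 3.14, 3.14, 3.14].

INTERFACE

Orientations are given as a rotation vector (axis times angle).
In Python, from plant import robot gives the robot as it stands.
- The arm moves only by the tool drive_tool, never from a script. Its argument "moves" is one flat list of numbers, 7 for each row, row after row: the finger opening in mm, from 0 to 93, then the shift along the tool's x, y, z in mm, then the turn, a rotation vector about the tool's x, y, z in degrees. A call has 1 to 8 rows; each row shifts and turns the commanded pose from where the row before left it, along the tool's axes as they then stand; what a row does not reach is not made up. A row lasts 1/10 s, in which the tool goes at most 50 mm and 8.59 degrees, less where a joint would pass 70% of its speed; a pose out of reach is approached as far as the arm can. A call is refused whole if a number of a shift passes 50 or a number of a turn 8.59, either way. A call with a gripper value outside its range is refused whole. The fingers move at their own pace and stop on an object; "grip_force" is the grip in N (left out, the last holds). Time passes only in rows, so rows that do not move let the fingers close. It gives the time, the measured TCP pose, the force, the opening and the grip force at its end, in the units of the state.
- robot.read_state(): the state, without advancing time (a new reading comes with each control period).
- robot.read_camera(name): name is "scene" or "side" or "wrist"; returns a dict with "color" (420x560x3 uint8, red, green, blue), "depth" (420x560 float32, m along the optical axis (not along the pixel's ray), 0 where there is no reading), "mtx" (3x3 intrinsics, pixels), "dist_coeffs" ([k1, k2, p1, p2, k3] as OpenCV has them; the pictures are not rectified), "R" (3x3) and "t" (3): a world point X has camera coordinates R X + t. Camera axes: x right, y down, z forward; pixel columns grow to the right and rows downward; lengths in m; the calibration is good to about 2 mm. A picture is of the moment at which its call begins.
- robot.close_job(): hands the job in; it is judged then, once.
The state is a dict: "t": time; "q": joint angles; "dq": joint speeds; "joint_torque": joint torques, N m; "tool_pos": TCP position; "orientation": TCP orientation; "force": force on the tool from outside, world axes, zero at the start; "wrist_torque": the same for the moment, N m; "opening": finger opening in m; "gripper_force": force on a finger pad.
Only numpy, scipy, OpenCV 4.12 (cv2) and the standard library are available. Lean on these libraries where they do the work, as an engineer would, in place of code of your own. Each camera call takes 0.05 s, during which the arm holds its last target. There are 200 camera calls.

## Working session

There is one attempt and no reset: what is moved stays moved. The work goes in short steps, Python scripts to look and compute and a tool call to move; the robot and the scene stay as the last step left them, time stands still between calls to the robot, and variables do not carry over. Pictures are saved under pics/ and viewed, at most 14 in all, crops included, and the job is handed in when it is done.

Besides the shell and the picture viewer there is one more tool, called after "Call:" by a JSON object that holds its "method" and its "body", one argument or row to a line. drive_tool: Moves the arm, as the interface text tells. Its arguments: {"type":"object","properties":{"moves":{"type":"array","items":{"type":"number"}},"grip_force":{"type":"number"}},"required":["moves"]}

```bash
mkdir -p pics; ls
cat > h.py <<'E'
import numpy as np, cv2
from scipy.spatial.transform import Rotation as Ro
from plant import robot
def cam(n,f=None):
    c=robot.read_camera(n)
    if f: cv2.imwrite('pics/'+f,c['color'][:,:,::-1])
    return c
def cloud(c):
    h,w=c['depth'].shape
    u,v=np.meshgrid(np.arange(w,dtype=float),np.arange(h,dtype=float))
    n=cv2.undistortPoints(np.stack([u,v],-1).reshape(-1,1,2),c['mtx'],c['dist_coeffs']).reshape(h,w,2)
    d=c['depth']; P=np.dstack([n[...,0]*d,n[...,1]*d,d])
    X=(P-c['t'])@c['R']; X[d==0]=np.nan
    return X
def ray(c,uv,z):
    n=cv2.undistortPoints(np.array(uv,float).reshape(-1,1,2),c['mtx'],c['dist_coeffs']).reshape(-1,2)
    D=np.c_[n,np.ones(len(n))]@c['R']; o=-c['R'].T@c['t']
    return o+D*((z-o[2])/D[:,2])[:,None]
def st():
    s=robot.read_state(); R=Ro.from_rotvec(s['orientation']).as_matrix()
    print('t',round(s['t'],2),'tcp',np.round(s['tool_pos'],4),'grasp',np.round(s['tool_pos']+R[:,2]*robot.grasp_offset,4),'q',np.round(s['q'],3),'F',np.round(s['force'],1),'op',round(s['opening'],4),'gf',round(s['gripper_force'],1))
    print('R',np.round(R,4).tolist())
    return s,R
E
python3 - <<'E'
from h import *
st()
for n in('scene','side','wrist'):
    c=cam(n,n+'0.png'); print(n,-c['R'].T@c['t'],c['R'][2])
    np.savez(n+'0.npz',**c)
E
```

```text
pics
t 0.0 tcp [ 0.2467 -0.5467  0.4037] grasp [ 0.2466 -0.5464  0.2364] q [-1.232  0.131  1.489 -0.     1.523 -0.085] F [ 0.1  0.  -0.4] op 0.093 gf 0.0
R [[0.9115, 0.4112, -0.0006], [0.4112, -0.9115, 0.0017], [0.0001, -0.0018, -1.0]]
scene [-0.69294312  0.93622722  1.3164311 ] [ 0.6621429  -0.44514839 -0.60283471]
side [ 0.03615586 -1.30148339  1.04160739] [ 0.30090876  0.80561435 -0.51033267]
wrist [ 0.3212601  -0.51352087  0.38347055] [-0.26600659 -0.11864715 -0.9566417 ]
```

View pics/scene0.png

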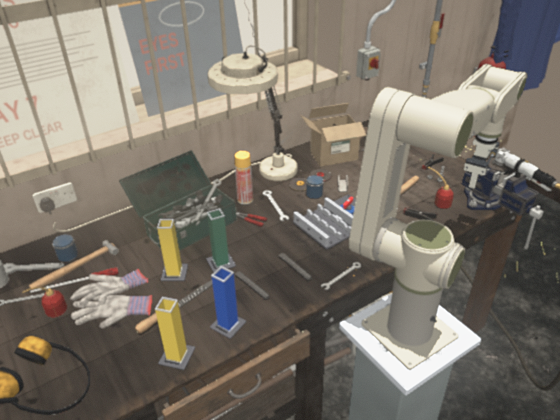

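View pics/side0.png

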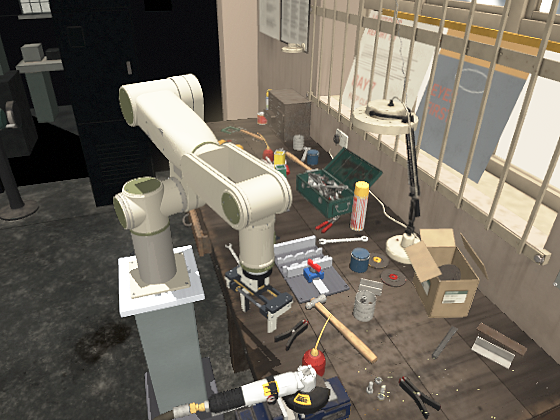

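Scene shows the green tube (217,240), chisels at (250,284) and (294,265), and the fixture at (325,222). The side view shows the fixture with its red knob at (314,267); the arm hides the tube there. Next I build a top-down map from the depth.

Run:
```python
from h import *
S=500 # px per m
x0,x1,y0,y1=0.2,1.1,-0.6,0.7
out=[]
for n in('scene','side'):
    c=dict(np.load(n+'0.npz')); X=cloud(c)
    H=int((x1-x0)*S);W=int((y1-y0)*S)
    im=np.zeros((H,W,3),np.uint8); zb=np.full((H,W),-1.)
    p=X.reshape(-1,3);col=c['color'].reshape(-1,3)[:,::-1]
    ok=np.isfinite(p[:,0])&(p[:,2]<.3)&(p[:,2]>-.02)
    p=p[ok];col=col[ok];o=np.argsort(p[:,2]);p=p[o];col=col[o]
    r=((x1-p[:,0])*S).astype(int);q=((y1-p[:,1])*S).astype(int)
    m=(r>0)&(r<H-1)&(q>0)&(q<W-1)
    for R,Q,C in zip(r[m],q[m],col[m]): im[R-1:R+2,Q-1:Q+2]=C
    out.append(im)
    for i in range(2,11): cv2.putText(im,f'{i/10}',(0,int((x1-i/10)*S)),0,.4,(0,255,255),1)
    for i in range(-5,7): cv2.putText(im,f'{i/10}',(int((y1-i/10)*S),10),0,.4,(0,255,255),1); cv2.line(im,(int((y1-i/10)*S),12),(int((y1-i/10)*S),20),(0,255,255),1)
    cv2.imwrite(f'pics/top_{n}.png',im)
```

```text
(no output)
```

View pics/top_scene.png

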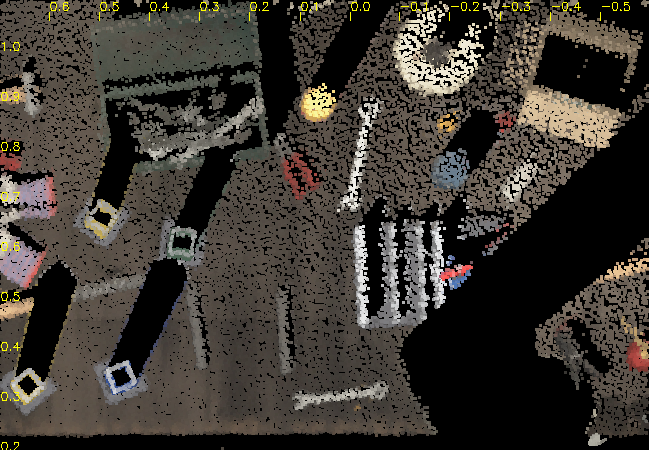

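View pics/top_side.png

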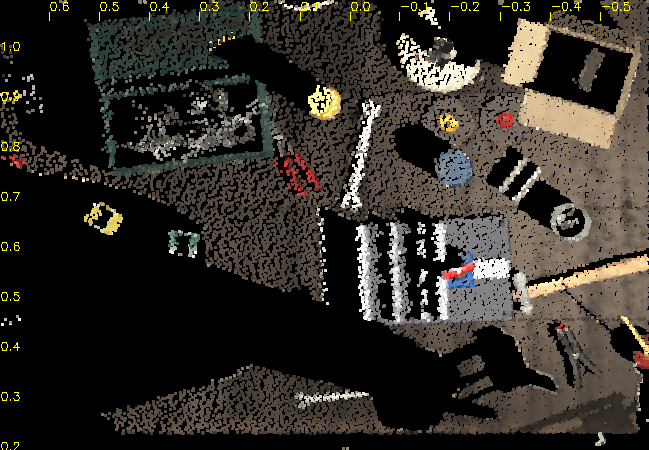

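Call:
{"method": "drive_tool", "body": {
  "moves": [93, 50, -25, 0, 0, 0, 0, 93, 50, -25, 0, 0, 0, 0, 93, 50, -25, 0, 0, 0, 0, 93, 50, -25, 0, 0, 0, 0, 93, 50, -25, 0, 0, 0, 0, 93, 50, -25, -20, 0, 0, 0, 93, 50, -25, -20, 0, 0, 0, 93, 30, -15, -20, 0, 0, 0]
}}

```text
t: 0.95
tool_pos: [0.4864, -0.2514, 0.4582]
orientation: [-3.069, -0.663, 0.001]
force: [1.1, -0.8, 0.5]
opening: 0.093
gripper_force: 0.0
```

Call:
{"method": "drive_tool", "body": {
  "moves": [93, 0, 0, 0, 0, 0, -8.5, 93, 0, 0, 0, 0, 0, -8.5, 93, 0, 0, 0, 0, 0, -8.5, 93, 0, 0, 0, 0, 0, -8.5, 93, 0, 0, 0, 0, 0, -8.5, 93, 0, 0, 0, 0, 0, -8.5, 93, 0, 0, 0, 0, 0, -8.5, 93, 0, 0, 0, 0, 0, -6]
}}

```text
t: 1.75
tool_pos: [0.4852, -0.254, 0.458]
orientation: [-2.219, -2.223, 0.0]
force: [0.5, -0.4, 0.4]
opening: 0.0932
gripper_force: 0.0
```

Run:
```python
from h import *
st()
for n in('scene','wrist'):
    c=cam(n,n+'1.png'); np.savez(n+'1.npz',**c)
a=cv2.imread('pics/scene1.png')[180:320,130:400]
cv2.imwrite('pics/scene1c.png',cv2.resize(a,None,fx=2.9,fy=2.9,interpolation=cv2.INTER_CUBIC))
```

```text
t 1.75 tcp [ 0.4852 -0.254   0.458 ] grasp [ 0.4851 -0.2539  0.2907] q [-0.576 -0.028  1.555 -0.     1.615 -0.578] F [ 0.5 -0.4  0.4] op 0.0932 gf 0.0
R [[-0.0021, 1.0, -0.0006], [1.0, 0.0021, 0.0004], [0.0004, -0.0006, -1.0]]
```

View pics/wrist1.png

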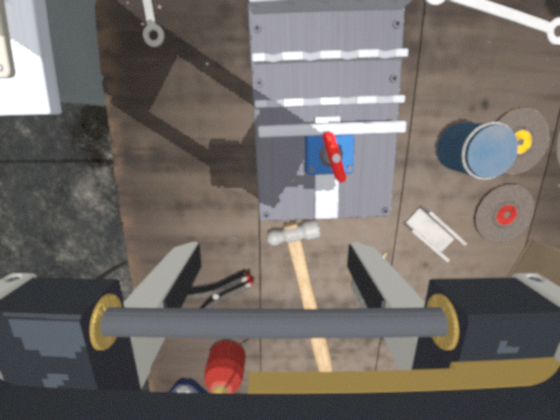

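View pics/scene1c.png

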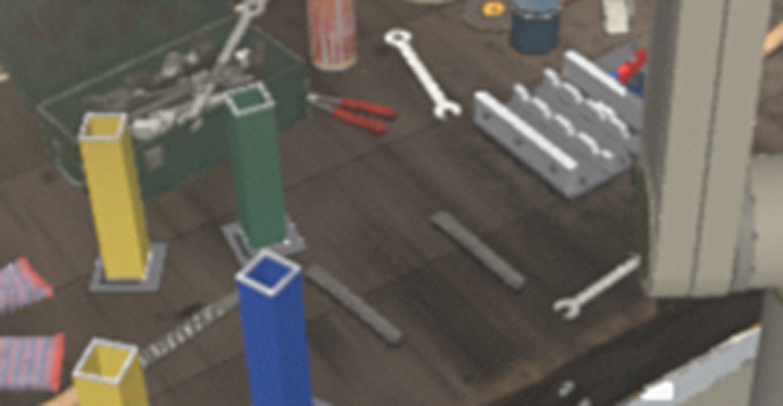

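Wrist view (up = +y, right = +x): knob bar at (334,157) tilted about 17° from the groove line, stop bar at row 129, combs at rows 101 and 55, fence at row 5. The scene crop shows two loose chisels, at crop (480,250) and (355,300); the third is in the tube.

Run:
```python
from h import *
c=dict(np.load('wrist1.npz')); X=cloud(c); hsv=cv2.cvtColor(c['color'],cv2.COLOR_RGB2HSV)
sub=np.zeros(hsv.shape[:2],bool); sub[0:220,240:420]=True
red=sub&((hsv[...,0]<8)|(hsv[...,0]>172))&(hsv[...,1]>150)&(hsv[...,2]>60)
P=X[red&(X[...,2]>.07)]
def rect(P,n):
    (cx,cy),(w,h),a=cv2.minAreaRect((P[:,:2]*1000).astype(np.float32)); print(n,len(P),'c',round(cx,1),round(cy,1),'wh',round(w,1),round(h,1),'ang',round(a,1),'z',np.round(np.percentile(P[:,2],[5,50,95])*1000,1))
rect(P,'knob'); print('knob median',np.median(P,0))
w=sub&~red&(X[...,2]>.05)&(X[...,2]<.065)&(hsv[...,1]<60)
n,l,s,ce=cv2.connectedComponentsWithStats(w.astype(np.uint8))
for i in range(1,n):
    if s[i,4]>100: rect(X[l==i],f'bar{s[i,:4]}')
for r0,r1 in((40,70),(90,112)):
    m=sub&(X[...,2]>.030)&(X[...,2]<.045); m[:r0]=0;m[r1:]=0
    rect(X[m],'comb')
m=sub&(X[...,2]>.007)&(X[...,2]<.017); rect(X[m],'plate')
```

```text
knob 434 c 560.6 -215.1 wh 12.9 63.2 ang 20.1 z [74.8 81.7 83.4]
knob median [ 0.55802554 -0.2090559   0.08170702]
bar[249   0  62   4] 138 c 490.7 -36.6 wh 71.4 2.5 ang 1.9 z [50.3 53.1 55.6]
bar[258 121 148  16] 1617 c 559.0 -181.8 wh 189.6 14.7 ang 2.4 z [54.9 56.6 58. ]
comb 1007 c 555.8 -90.6 wh 195.8 9.3 ang 2.5 z [30.6 36.8 38.7]
comb 838 c 558.0 -146.6 wh 196.8 9.2 ang 2.5 z [30.9 37.  38.8]
plate 22737 c 558.4 -170.1 wh 206.6 297.3 ang 2.4 z [10.2 11.7 13.3]
```

Call:
{"method": "drive_tool", "body": {
  "moves": [45, 13, 25, 0, 0, 0, -5, 45, 13, 25, 0, 0, 0, -5, 45, 13, 25, 30, 0, 0, -5, 45, 0, 0, 40, 0, 0, -5, 45, 0, 0, 40, 0, 0, 0, 45, 0, 0, 40, 0, 0, 0, 45, 0, 0, 20, 0, 0, 0, 45, 0, 0, 0, 0, 0, 0]
}}

```text
t: 2.65
tool_pos: [0.5549, -0.2082, 0.2837]
orientation: [-1.806, -2.561, 0.002]
force: [0.4, 0.5, -0.7]
opening: 0.0451
gripper_force: 0.0
```

```bash
cat >> h.py <<'E'
def to(p,yaw=None):
    "print grasp-point shift in tool axes (mm) and turn about tool z (deg) to reach p with tool y at yaw"
    s,R=st(); g=s['tool_pos']+R[:,2]*robot.grasp_offset
    print('shift mm',np.round(R.T@(np.array(p)-g)*1000,1))
    a=np.degrees(np.arctan2(R[1,1],R[0,1])); print('yaw y',round(a,2), 'rz', None if yaw is None else round(a-yaw,2))
E
python3 -c "
from h import *
to([.5606,-.2151,.073],20.1)"
```

```text
t 2.65 tcp [ 0.5549 -0.2082  0.2837] grasp [ 0.5537 -0.2076  0.1164] q [-0.445  0.202  1.634 -0.     1.313 -0.788] F [ 0.4  0.5 -0.7] op 0.0451 gf 0.0
R [[-0.3356, 0.942, -0.0072], [0.942, 0.3357, 0.0034], [0.0057, -0.0057, -1.0]]
shift mm [-9.7  4.3 43.4]
yaw y 19.61 rz -0.49
```

Call:
{"method": "drive_tool", "body": {
  "moves": [45, -9.7, 4.3, 0, 0, 0, -0.5, 45, 0, 0, 20, 0, 0, 0, 45, 0, 0, 22, 0, 0, 0, 45, 0, 0, 0, 0, 0, 0, 0, 0, 0, 0, 0, 0, 0, 0, 0, 0, 0, 0, 0, 0, 0, 0, 0, 0, 0, 0, 0],
  "grip_force": 25
}}

```text
t: 3.35
tool_pos: [0.5647, -0.2171, 0.2485]
orientation: [1.794, 2.575, 0.001]
force: [0.2, 0.2, -0.4]
opening: 0.0255
gripper_force: 0.0
```

```bash
python3 -c "
from h import *
to([.5606,-.2151,.073],20.1)"
```

```text
t 3.35 tcp [ 0.5647 -0.2171  0.2485] grasp [ 0.5651 -0.2173  0.0812] q [-0.452  0.266  1.628  0.     1.244 -0.806] F [ 0.2  0.2 -0.4] op 0.0255 gf 0.0
R [[-0.3465, 0.9381, 0.0027], [0.9381, 0.3465, -0.0013], [-0.0022, 0.0021, -1.0]]
shift mm [ 3.7 -3.5  8.2]
yaw y 20.27 rz 0.17
```

Call:
{"method": "drive_tool", "body": {
  "moves": [26, 3.7, -3.5, 6, 0, 0, 0, 26, 0, 0, 0, 0, 0, 0, 0, 0, 0, 0, 0, 0, 0, 0, 0, 0, 0, 0, 0, 0, 0, 0, 0, 0, 0, 0, 0, 0, 0, 0, 0, 0, 0, 0],
  "grip_force": 25
}}

```text
t: 3.95
tool_pos: [0.5599, -0.2144, 0.2411]
orientation: [1.794, 2.576, 0.001]
force: [5.1, 0.6, 2.6]
opening: 0.024
gripper_force: 22.2
```

```bash
python3 -c "
from h import *
to([.5606,-.2151,.073],20.1)"
```

```text
t 3.95 tcp [ 0.5599 -0.2144  0.2411] grasp [ 0.5603 -0.2145  0.0738] q [-4.510e-01  2.620e-01  1.648e+00  1.000e-03  1.230e+00 -8.060e-01] F [5.1 0.6 2.6] op 0.024 gf 22.2
R [[-0.3467, 0.938, 0.0021], [0.938, 0.3467, -0.0004], [-0.0011, 0.0018, -1.0]]
shift mm [-0.7  0.1  0.8]
yaw y 20.29 rz 0.19
```

Call:
{"method": "drive_tool", "body": {
  "moves": [32, 0, 0, 0, 0, 0, 0, 32, 0, 0, -7, 0, 0, 0, 32, 0, 0, 0, 0, 0, 0, 0, 0, 0, 0, 0, 0, 0, 0, 0, 0, 0, 0, 0, 0, 0, 0, 0, 0, 0, 0, 0, 0, 0, 0, 0, 0, 0, 0],
  "grip_force": 25
}}

```text
t: 4.65
tool_pos: [0.5598, -0.214, 0.2471]
orientation: [1.795, 2.577, 0.002]
force: [5.4, 1.2, -3.7]
opening: 0.0126
gripper_force: 25.0
```

```bash
python3 -c "
from h import *
to([.5606,-.2151,.080],20.1)
cam('wrist','wrist2.png')"
```

```text
t 4.65 tcp [ 0.5598 -0.214   0.2471] grasp [ 0.5601 -0.2139  0.0798] q [-4.510e-01  2.550e-01  1.645e+00  1.000e-03  1.241e+00 -8.060e-01] F [ 5.4  1.2 -3.7] op 0.0126 gf 25.0
R [[-0.3467, 0.938, 0.0016], [0.938, 0.3467, 0.0007], [0.0001, 0.0018, -1.0]]
shift mm [-1.3  0.1 -0.2]
yaw y 20.29 rz 0.19
```

View pics/wrist2.png

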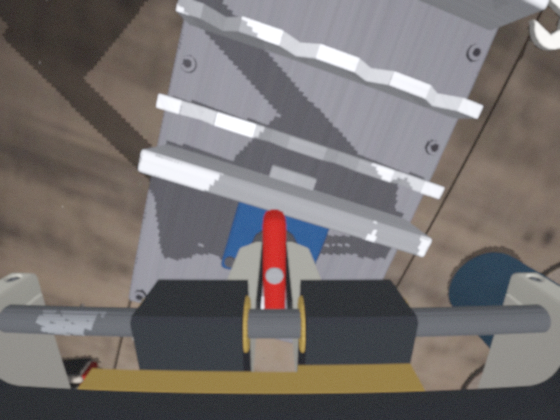

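The grip bar (274,260) is now held between the fingers at 12.6 mm. I turn it counter-clockwise to slacken.

Call:
{"method": "drive_tool", "body": {
  "moves": [0, 0, 0, 0, 0, 0, -8, 0, 0, 0, 0, 0, 0, -8, 0, 0, 0, 0, 0, 0, -8, 0, 0, 0, 0, 0, 0, -8, 0, 0, 0, 0, 0, 0, -8, 0, 0, 0, 0, 0, 0, -8, 0, 0, 0, 0, 0, 0, -8, 0, 0, 0, 0, 0, 0, -7],
  "grip_force": 40
}}

```text
t: 5.5
tool_pos: [0.5591, -0.2146, 0.2472]
orientation: [-0.176, -3.136, 0.0]
force: [-1.5, -1.3, 1.1]
opening: 0.0148
gripper_force: 35.7
```

```bash
python3 -c "
from h import *
to([.5606+.0022,-.2151-.054,.080],90)"
```

```text
t 5.5 tcp [ 0.5591 -0.2146  0.2472] grasp [ 0.5589 -0.2145  0.0799] q [-0.452  0.254  1.645 -0.     1.243 -1.911] F [-1.5 -1.3  1.1] op 0.0148 gf 35.7
R [[-0.9937, 0.1117, -0.0008], [0.1117, 0.9937, 0.0], [0.0008, -0.0, -1.0]]
shift mm [ -9.9 -53.8  -0.1]
yaw y 83.59 rz -6.41
```

Call:
{"method": "drive_tool", "body": {
  "moves": [0, -1.7, -11.3, 0, 0, 0, 0, 0, -1.7, -11.3, 0, 0, 0, 0, 0, -1.7, -11.3, 0, 0, 0, 0, 0, -1.7, -11.3, 0, 0, 0, 0, 0, -1.7, -11.3, 0, 0, 0, 0, 0, 0, 0, 0, 0, 0, 0, 0, 0, 0, 0, 0, 0, 0]
}}

```text
t: 6.2
tool_pos: [0.5612, -0.2725, 0.2472]
orientation: [0.186, 3.135, -0.001]
force: [4.7, -1.9, -5.9]
opening: 0.013
gripper_force: 38.9
```

Call:
{"method": "drive_tool", "body": {
  "moves": [40, 0, 0, 0, 0, 0, 0, 40, 0, 0, 0, 0, 0, 0, 40, 0, 0, 0, 0, 0, 0, 40, 0, 0, -30, 0, 0, 0, 40, 0, 0, -40, 0, 0, 0, 40, 0, 0, -40, 0, 0, 0, 40, 0, 0, -40, 0, 0, 0, 60, 0, 0, 0, 0, 0, 0]
}}

```text
t: 7.0
tool_pos: [0.5624, -0.2719, 0.4058]
orientation: [0.183, 3.126, -0.009]
force: [0.5, -0.3, 1.4]
opening: 0.0442
gripper_force: 0.0
```

Run:
```python
from h import *
st()
c=cam('side','side3.png'); X=cloud(c); hsv=cv2.cvtColor(c['color'],cv2.COLOR_RGB2HSV)
reg=(X[...,0]>.42)&(X[...,0]<.68)&(X[...,1]>-.34)&(X[...,1]<-.13)
red=reg&((hsv[...,0]<8)|(hsv[...,0]>172))&(hsv[...,1]>150)&(X[...,2]>.065)&(X[...,2]<.09)
def rect(P,n):
    r=cv2.minAreaRect((P[:,:2]*1000).astype(np.float32)); print(n,len(P),np.round(r[0],1),np.round(r[1],1),round(r[2],1))
rect(X[red],'knob')
w=reg&~red&(X[...,2]>.05)&(X[...,2]<.062)&(hsv[...,1]<60)
rect(X[w],'stop')
```

```text
t 7.0 tcp [ 0.5624 -0.2719  0.4058] grasp [ 0.5641 -0.273   0.2385] q [-0.532  0.19   1.42  -0.     1.52  -1.986] F [ 0.5 -0.3  1.4] op 0.0442 gf 0.0
R [[-0.9931, 0.1165, 0.0101], [0.1165, 0.9932, -0.0061], [-0.0108, -0.0049, -0.9999]]
knob 76 [ 560.7 -278.2] [12.2 63.5] 80.7
stop 153 [ 560.4 -259.4] [187.8  58.8] 2.1
```

Call:
{"method": "drive_tool", "body": {
  "moves": [60, 12, 40, -5, 0, 0, 0, 60, 12, 40, -5, 0, 0, 0, 60, 12, 40, -5, 0, 0, 0, 60, 12, 40, -5, 0, 0, 0, 60, 12, 40, -5, 0, 0, 0, 60, 12, 40, -5, 0, 0, 0, 60, 12, 40, -5, 0, 0, 0, 60, 12, 40, -5, 0, 0, 0]
}}

```text
t: 7.85
tool_pos: [0.5022, 0.0591, 0.436]
orientation: [-0.184, -3.134, 0.0]
force: [0.3, 0.4, -0.2]
opening: 0.06
gripper_force: 0.0
```

Call:
{"method": "drive_tool", "body": {
  "moves": [60, 12, 40, -5, 0, 0, 0, 60, 12, 40, -5, 0, 0, 0, 60, 12, 40, -5, 0, 0, 0, 60, 12, 40, -5, 0, 0, 0, 60, 0, 0, 0, 0, 0, 0]
}}

```text
t: 8.35
tool_pos: [0.4727, 0.226, 0.4565]
orientation: [-0.176, -3.135, -0.002]
force: [0.1, -0.8, -0.1]
opening: 0.0602
gripper_force: 0.0
```

Run:
```python
from h import *
st(); c=cam('wrist','wrist4.png'); np.savez('wrist4.npz',**c)
```

```text
t 8.35 tcp [0.4727 0.226  0.4565] grasp [0.4725 0.2262 0.2892] q [ 0.348 -0.092  1.62   0.002  1.615 -1.111] F [ 0.1 -0.8 -0.1] op 0.0602 gf 0.0
R [[-0.9937, 0.1118, -0.0017], [0.1118, 0.9937, 0.0011], [0.0018, 0.0009, -1.0]]
```

View pics/wrist4.png

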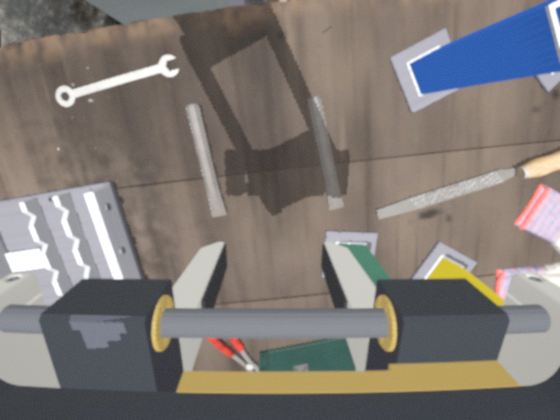

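Two chisels: one (193,105)–(218,215), other (316,97)–(336,208); the green tube's foot is at (350,240), behind the finger; a file lies at the right.

```bash
cat >> h.py <<'E'
def chis(c,box):
    "long thin things of about chisel height in world box x0,x1,y0,y1"
    X=cloud(c); m=(X[...,2]>.010)&(X[...,2]<.03)&(X[...,0]>box[0])&(X[...,0]<box[1])&(X[...,1]>box[2])&(X[...,1]<box[3])
    n,l,s,_=cv2.connectedComponentsWithStats(m.astype(np.uint8))
    for i in range(1,n):
        if s[i,4]>150:
            P=X[l==i]; r=cv2.minAreaRect((P[:,:2]*1000).astype(np.float32))
            print(s[i,:4],s[i,4],'c',np.round(r[0],1),'wh',np.round(r[1],1),'ang',round(r[2],1),'z95',np.round(np.percentile(P[:,2],95),4))
E
python3 - <<'E'
from h import *
c=dict(np.load('wrist4.npz')); chis(c,[.3,.56,.1,.45])
X=cloud(c); hsv=cv2.cvtColor(c['color'],cv2.COLOR_RGB2HSV)
m=(X[...,2]>.003)&(X[...,2]<.009)&(X[...,0]>.5)&(X[...,0]<.7)&(X[...,1]>.28)&(X[...,1]<.42)
print(X[m].min(0),X[m].max(0))
s=dict(np.load('scene1.npz'));X=cloud(s)
m=(X[...,2]>.215)&(X[...,2]<.24)&(X[...,0]>.5)&(X[...,0]<.7)&(X[...,1]>.28)&(X[...,1]<.42)
P=X[m];print(len(P));print(cv2.minAreaRect((P[:,:2]*1000).astype(np.float32)))
E
```

```text
[408  60  21  35] 266 c [356.4 434.7] wh [46.3  7.4] ang 15.7 z95 0.029
[307  96  36 114] 1492 c [447.7 304.5] wh [166.2  21.1] ang 7.6 z95 0.0193
[186 103  39 114] 1463 c [438.2 129.5] wh [166.5  21.7] ang 3.1 z95 0.0193
[0.50354492 0.28725273 0.00300111] [0.65075268 0.41982566 0.00888019]
115
((613.3693237304688, 335.7748718261719), (48.12922286987305, 57.25102615356445), 80.36603546142578)
```

```bash
python3 -c "
from h import *
to([.4382,.1295,.022],93.1)"
```

```text
t 8.4 tcp [0.4733 0.2241 0.4562] grasp [0.473  0.224  0.2889] q [ 0.344 -0.092  1.621  0.     1.615 -1.114] F [ 0.9 -0.3 -0.4] op 0.0602 gf 0.0
R [[-0.9936, 0.1126, -0.0018], [0.1126, 0.9936, -0.0005], [0.0018, -0.0007, -1.0]]
shift mm [ 23.4 -97.7 267. ]
yaw y 83.53 rz -9.57
```

Call:
{"method": "drive_tool", "body": {
  "moves": [50, 8, -33, 20, 0, 0, 0, 50, 8, -33, 40, 0, 0, 0, 50, 7.4, -31.7, 40, 0, 0, 0, 50, 0, 0, 40, 0, 0, -5, 50, 0, 0, 40, 0, 0, -4.6, 50, 0, 0, 30, 0, 0, 0, 50, 0, 0, 20, 0, 0, 0, 50, 0, 0, 0, 0, 0, 0]
}}

```text
t: 9.2
tool_pos: [0.4381, 0.1286, 0.2262]
orientation: [0.077, -3.133, 0.003]
force: [-0.6, 0.1, 0.0]
opening: 0.0502
gripper_force: 0.0
```

```bash
python3 -c "
from h import *
to([.4382,.1295,.022],93.1)
chis(cam('wrist'),[.3,.56,.05,.42])"
```

```text
t 9.2 tcp [0.4381 0.1286 0.2262] grasp [0.4368 0.1283 0.0589] q [ 0.173 -0.089  2.051 -0.     1.187 -1.446] F [-0.6  0.1  0. ] op 0.0502 gf 0.0
R [[-0.9988, -0.0491, -0.008], [-0.0491, 0.9988, -0.0018], [0.0081, -0.0014, -1.0]]
shift mm [-1.8  1.1 36.9]
yaw y 92.81 rz -0.29
[259 122  31 187] 4953 c [426.4 128.3] wh [140.6  19.7] ang 3.6 z95 0.0191
[483 151  50 155] 3926 c [425.9 301.1] wh [122.8  21.2] ang 8.2 z95 0.019
```

Call:
{"method": "drive_tool", "body": {
  "moves": [50, -1.8, 1, 15, 0, 0, 0, 50, 0, 0, 15, 0, 0, 0, 50, 0, 0, 7, 0, 0, 0, 50, 0, 0, 0, 0, 0, 0, 0, 0, 0, 0, 0, 0, 0, 0, 0, 0, 0, 0, 0, 0, 0, 0, 0, 0, 0, 0, 0, 0, 0, 0, 0, 0, 0, 0],
  "grip_force": 40
}}

```text
t: 10.05
tool_pos: [0.4425, 0.1313, 0.1941]
orientation: [-0.079, 3.14, 0.0]
force: [-0.4, -1.5, 1.1]
opening: 0.0229
gripper_force: 0.7
```

Call:
{"method": "drive_tool", "body": {
  "moves": [0, 0, 0, 0, 0, 0, 0, 0, 0, 0, -20, 0, 0, 0, 0, 0, 0, -35, 0, 0, 0, 0, 0, 0, -35, 0, 0, 0, 0, 0, 0, -35, 0, 0, 0, 0, 0, 0, -10, 0, 0, 0]
}}

```text
t: 10.65
tool_pos: [0.4433, 0.1315, 0.3325]
orientation: [-0.079, 3.135, 0.001]
force: [1.0, -0.1, -2.3]
opening: 0.0203
gripper_force: 39.9
```

```bash
python3 -c "
from h import *
a=np.array
to(a([.5568,-.1171,.16])+.072*a([.9991,.0419,0]),2.4)"
```

```text
t 10.65 tcp [0.4433 0.1315 0.3325] grasp [0.4443 0.1316 0.1652] q [ 0.177 -0.208  1.951  0.     1.393 -1.444] F [ 1.  -0.1 -2.3] op 0.0203 gf 39.9
R [[-0.9987, -0.0504, 0.0058], [-0.0504, 0.9987, 0.0011], [-0.0059, 0.0008, -1.0]]
shift mm [-171.8 -254.7    6. ]
yaw y 92.89 rz 90.49
```

Call:
{"method": "drive_tool", "body": {
  "moves": [0, -21.5, -32, 0, 0, 0, 0, 0, -21.5, -32, 0, 0, 0, 0, 0, -21.5, -32, 0, 0, 0, 0, 0, -21.5, -32, 0, 0, 0, 0, 0, -21.5, -32, 0, 0, 0, 0, 0, -21.5, -32, 0, 0, 0, 0, 0, -21.5, -32, 0, 0, 0, 0, 0, -21.5, -32, 0, 0, 0, 0]
}}

```text
t: 11.45
tool_pos: [0.6273, -0.1171, 0.3261]
orientation: [0.079, -3.138, -0.001]
force: [-0.1, 1.1, -2.4]
opening: 0.0206
gripper_force: 39.9
```

Call:
{"method": "drive_tool", "body": {
  "moves": [0, 0, 0, 0, 0, 0, 7.5, 0, 0, 0, 0, 0, 0, 7.5, 0, 0, 0, 0, 0, 0, 7.5, 0, 0, 0, 0, 0, 0, 7.5, 0, 0, 0, 0, 0, 0, 7.5, 0, 0, 0, 0, 0, 0, 7.5]
}}

```text
t: 12.05
tool_pos: [0.6264, -0.1157, 0.326]
orientation: [-1.136, -2.926, 0.0]
force: [-0.2, 0.5, -2.2]
opening: 0.0202
gripper_force: 39.9
```

Call:
{"method": "drive_tool", "body": {
  "moves": [0, 0, 0, 0, 0, 0, 7.5, 0, 0, 0, 0, 0, 0, 7.5, 0, 0, 0, 0, 0, 0, 7.5, 0, 0, 0, 0, 0, 0, 7.5, 0, 0, 0, 0, 0, 0, 7.5, 0, 0, 0, 0, 0, 0, 7.5, 0, 0, 0, 0, 0, 0, 0]
}}

```text
t: 12.75
tool_pos: [0.6265, -0.1157, 0.3263]
orientation: [-2.166, -2.272, 0.002]
force: [0.5, -1.0, -2.4]
opening: 0.0201
gripper_force: 39.9
```

```bash
python3 -c "
from h import *
a=np.array
to(a([.5568,-.1171,.075])+.072*a([.9991,.0419,0])-.003*a([-.0419,.999,0]),2.4)
c=cam('wrist','wrist5.png')
np.savez('wrist5.npz',**c)"
```

```text
t 12.75 tcp [ 0.6265 -0.1157  0.3263] grasp [ 0.626  -0.1155  0.159 ] q [-0.263  0.277  1.466  0.     1.401 -0.311] F [ 0.5 -1.  -2.4] op 0.0201 gf 39.9
R [[-0.0481, 0.9988, -0.0027], [0.9988, 0.0481, 0.0008], [0.0009, -0.0027, -1.0]]
shift mm [-1.8  3.  84. ]
yaw y 2.76 rz 0.36
```

View pics/wrist5.png

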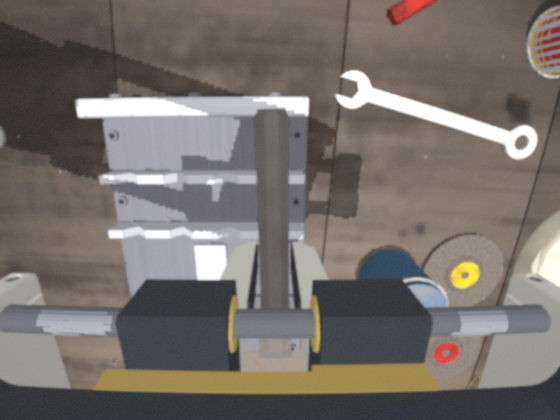

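The chisel is held, its front end at (272,110). I must check it clears the fence lengthwise before lowering.

```bash
cat >> h.py <<'E'
Bed=np.array([.5568,-.1171,.04]); FX=np.array([.9991,.0419,0]); FY=np.array([-.0419,.9991,0])
def held(c,zl):
    "long thing held in the fingers: ends seen, in the fixture frame"
    s=robot.read_state();R=Ro.from_rotvec(s['orientation']).as_matrix();g=s['tool_pos']+R[:,2]*robot.grasp_offset
    X=cloud(c);L=(X-g)@R
    m=(abs(L[...,1])<.02)&(L[...,2]>-.03)&(L[...,2]<.04)&(L[...,0]>.015)&(L[...,0]<.15)
    n,l,st_,_=cv2.connectedComponentsWithStats(m.astype(np.uint8)); i=1+np.argmax(st_[1:,4]); m=l==i
    P=L[m]; f=X[m]-Bed
    print('tool x max',np.percentile(P[:,0],[95,99,100]),'mid y',np.median(P[:,1]),'tool z top',np.percentile(P[:,2],[5,50,95]),'fix y max',np.max(f@FY),'slope y/x,z/x',np.polyfit(P[:,0],P[:,1],1)[0],np.polyfit(P[:,0],P[:,2],1)[0])
E
python3 -c "
from h import *
held(dict(np.load('wrist5.npz')),0)"
```

```text
tool x max [0.08376147 0.08643043 0.08710865] mid y -0.00039697018858949235 tool z top [0.00817453 0.00992663 0.0140395 ] fix y max 0.08570757931291248 slope y/x,z/x -0.010468883312546366 0.002424754273627242
```

```bash
python3 -c "
from h import *
to(Bed+.072*FX-.0116*FY+[0,0,.021],2.4)"
```

```text
t 12.8 tcp [ 0.6265 -0.1157  0.3266] grasp [ 0.6261 -0.1156  0.1593] q [-0.263  0.277  1.466 -0.     1.402 -0.316] F [-0.3  0.8 -2.9] op 0.0202 gf 39.9
R [[-0.0531, 0.9986, -0.0024], [0.9986, 0.0531, 0.0006], [0.0008, -0.0024, -1.0]]
shift mm [-10.3   2.8  98.3]
yaw y 3.04 rz 0.64
```

Call:
{"method": "drive_tool", "body": {
  "moves": [0, -10.3, 2.8, 20, 0, 0, 0.6, 0, 0, 0, 25, 0, 0, 0, 0, 0, 0, 25, 0, 0, 0, 0, 0, 0, 18, 0, 0, 0, 0, 0, 0, 6, 0, 0, 0, 0, 0, 0, 0, 0, 0, 0, 0, 0, 0, 0, 0, 0, 0]
}}

```text
t: 13.5
tool_pos: [0.6306, -0.126, 0.2354]
orientation: [2.175, 2.266, 0.001]
force: [-0.3, 0.2, -2.4]
opening: 0.0203
gripper_force: 39.9
```

```bash
python3 -c "
from h import *
to(Bed+.072*FX-.0116*FY+[0,0,.0175],2.4)
held(cam('wrist'),0)"
```

```text
t 13.5 tcp [ 0.6306 -0.126   0.2354] grasp [ 0.6308 -0.1261  0.0681] q [-0.277  0.377  1.518 -0.     1.246 -0.318] F [-0.3  0.2 -2.4] op 0.0203 gf 39.9
R [[-0.0411, 0.9992, 0.0011], [0.9992, 0.0411, -0.0003], [-0.0004, 0.001, -1.0]]
shift mm [ 0.5 -1.6 10.6]
yaw y 2.36 rz -0.04
tool x max [0.08349556 0.08651835 0.08713978] mid y -0.0009333112045090211 tool z top [0.00849748 0.01054529 0.0313142 ] fix y max 0.0749432415322249 slope y/x,z/x -0.020191872607689065 -0.05965586547830721
```

Call:
{"method": "drive_tool", "body": {
  "moves": [0, 0.5, -1.6, 3, 0, 0, 0, 0, 0, 0, 4, 0, 0, 0, 0, 0, 0, 3, 0, 0, 0, 0, 0, 0, 0, 0, 0, 0, 0, 0, 0, 0, 0, 0, 0]
}}

```text
t: 14.05
tool_pos: [0.6287, -0.1255, 0.2246]
orientation: [2.177, 2.265, 0.0]
force: [0.7, -0.5, -1.2]
opening: 0.0202
gripper_force: 39.9
```

```bash
python3 -c "
from h import *
to(Bed+.072*FX-.0116*FY+[0,0,.0175],2.4)"
```

```text
t 14.05 tcp [ 0.6287 -0.1255  0.2246] grasp [ 0.6288 -0.1255  0.0573] q [-0.277  0.385  1.529  0.     1.227 -0.317] F [ 0.7 -0.5 -1.2] op 0.0202 gf 39.9
R [[-0.0399, 0.9992, 0.0003], [0.9992, 0.0399, 0.0001], [0.0, 0.0003, -1.0]]
shift mm [-0.2  0.5 -0.2]
yaw y 2.29 rz -0.11
```

Call:
{"method": "drive_tool", "body": {
  "moves": [32, 0, 0, 0, 0, 0, 0, 32, 0, 0, 0, 0, 0, 0, 32, 0, 0, 0, 0, 0, 0, 32, 0, 0, -15, 0, 0, 0, 40, 0, 0, -35, 0, 0, 0, 40, 0, 0, -40, 0, 0, 0, 40, 0, 0, -40, 0, 0, 0, 40, 0, 0, 0, 0, 0, 0]
}}

```text
t: 14.85
tool_pos: [0.6305, -0.126, 0.3643]
orientation: [2.169, 2.257, 0.01]
force: [-0.1, -0.0, 1.0]
opening: 0.0402
gripper_force: 0.0
```

Call:
{"method": "drive_tool", "body": {
  "moves": [50, 36, -13.5, 0, 0, 0, 0, 50, 36, -13.5, 0, 0, 0, 0, 50, 36, -13.5, 0, 0, 0, 0, 50, 36, -13.5, 0, 0, 0, 0, 50, 36, -13.5, 0, 0, 0, 0, 50, 36, -13.5, 0, 0, 0, 0, 50, 36, -13.5, 0, 0, 0, 0, 50, 36, -13.5, 0, 0, 0, 0]
}}

```text
t: 15.65
tool_pos: [0.5083, 0.1592, 0.3553]
orientation: [2.177, 2.265, 0.001]
force: [0.8, 0.4, 0.2]
opening: 0.0499
gripper_force: 0.0
```

Call:
{"method": "drive_tool", "body": {
  "moves": [50, 36, -13.5, 0, 0, 0, 0, 50, 36, -13.5, 0, 0, 0, 0, 50, 36, -13.5, 0, 0, 0, 0, 50, 36, -13.5, 0, 0, 0, 0, 50, 0, 0, 0, 0, 0, -8, 50, 0, 0, 0, 0, 0, -8, 50, 0, 0, 0, 0, 0, -8, 50, 0, 0, 0, 0, 0, -8]
}}

```text
t: 16.45
tool_pos: [0.4493, 0.2999, 0.3551]
orientation: [1.459, 2.782, 0.001]
force: [0.5, 0.4, -0.7]
opening: 0.0505
gripper_force: 0.0
```

Call:
{"method": "drive_tool", "body": {
  "moves": [50, 0, 0, 0, 0, 0, -8, 50, 0, 0, 0, 0, 0, -8, 50, 0, 0, 0, 0, 0, -8, 50, 0, 0, 0, 0, 0, -8, 50, 0, 0, 0, 0, 0, -8, 50, 0, 0, 0, 0, 0, -8, 50, 0, 0, 0, 0, 0, -8, 50, 0, 0, 0, 0, 0, -7]
}}

```text
t: 17.25
tool_pos: [0.4494, 0.2997, 0.3551]
orientation: [-0.208, 3.134, 0.0]
force: [0.5, -0.0, 0.4]
opening: 0.0498
gripper_force: 0.0
```

```bash
python3 -c "
from h import *
c=cam('scene','scene6.png')
chis(cam('wrist'),[.3,.56,.05,.45])
to([.4477,.3045,.022],97.6)
c=cam('side','side6.png');X=cloud(c)
F=np.dstack([(X-Bed)@FX,(X-Bed)@FY,X[...,2]-.04])
m=(abs(F[...,0])<.1)&(F[...,1]>-.1)&(F[...,1]<.07)&(F[...,2]>.004)&(F[...,2]<.014)
P=F[m]; r=cv2.minAreaRect((P[:,:2]*1000).astype(np.float32)); print(r,np.percentile(P[:,2],[5,50,95]))
"
```

```text
[407 102  25  50] 401 c [351.6 435.6] wh [19.5 51.3] ang 87.0 z95 0.0291
[270 118  18 141] 2265 c [447.9 303.7] wh [165.7  21. ] ang 8.6 z95 0.0191
t 17.35 tcp [0.4495 0.2997 0.3551] grasp [0.4495 0.2997 0.1878] q [ 0.493 -0.003  1.718 -0.     1.426 -1.207] F [0.3 0.6 0.1] op 0.05 gf 0.0
R [[-0.9917, -0.1287, 0.0005], [-0.1287, 0.9917, 0.0002], [-0.0005, 0.0002, -1.0]]
shift mm [  1.3   5.  165.8]
yaw y 97.39 rz -0.21
((67.03839874267578, -4.8591766357421875), (18.442440032958984, 145.90426635742188), 1.3192811012268066) [0.00472699 0.00756743 0.01148109]
```

Call:
{"method": "drive_tool", "body": {
  "moves": [50, 1.5, 4, 35, 0, 0, -0.9, 50, 0, 0, 35, 0, 0, 0, 50, 0, 0, 35, 0, 0, 0, 50, 0, 0, 30, 0, 0, 0, 50, 0, 0, 15, 0, 0, 0, 50, 0, 0, 0, 0, 0, 0, 50, 0, 0, 0, 0, 0, 0]
}}

```text
t: 18.1
tool_pos: [0.448, 0.3038, 0.2057]
orientation: [-0.222, 3.133, 0.001]
force: [0.3, -0.0, -0.5]
opening: 0.05
gripper_force: 0.0
```

```bash
python3 -c "
from h import *
to([.4479,.3037,.020],98.4)"
```

```text
t 18.1 tcp [0.448  0.3038 0.2057] grasp [0.4482 0.3038 0.0384] q [ 0.501  0.164  1.833 -0.     1.143 -1.211] F [ 0.3 -0.  -0.5] op 0.05 gf 0.0
R [[-0.99, -0.1411, 0.001], [-0.1411, 0.99, 0.0005], [-0.001, 0.0003, -1.0]]
shift mm [ 0.3 -0.1 18.4]
yaw y 98.11 rz -0.29
```

Call:
{"method": "drive_tool", "body": {
  "moves": [50, 0, 0, 9, 0, 0, 0, 50, 0, 0, 9, 0, 0, 0, 0, 0, 0, 0, 0, 0, 0, 0, 0, 0, 0, 0, 0, 0, 0, 0, 0, 0, 0, 0, 0, 0, 0, 0, 0, 0, 0, 0, 0, 0, 0, 0, 0, 0, 0],
  "grip_force": 40
}}

```text
t: 18.8
tool_pos: [0.4475, 0.3036, 0.1866]
orientation: [-0.224, 3.134, 0.0]
force: [-0.6, 0.7, -0.6]
opening: 0.0205
gripper_force: 40.0
```

Call:
{"method": "drive_tool", "body": {
  "moves": [0, 0, 0, 0, 0, 0, 0, 0, 0, 0, -20, 0, 0, 0, 0, 0, 0, -35, 0, 0, 0, 0, 0, 0, -35, 0, 0, 0, 0, 0, 0, -35, 0, 0, 0, 0, 0, 0, -20, 0, 0, 0, 0, 0, 0, 0, 0, 0, 0]
}}

```text
t: 19.5
tool_pos: [0.4485, 0.304, 0.3351]
orientation: [-0.224, 3.128, 0.004]
force: [-0.1, 1.6, -2.1]
opening: 0.0202
gripper_force: 40.0
```

```bash
python3 -c "
from h import *
held(cam('wrist'),0)
to(Bed+.024*FX-.008*FY+[0,0,.12],2.4)"
```

```text
tool x max [0.07823113 0.08063141 0.08113548] mid y 0.00011905181528710989 tool z top [-0.00227    -0.00055399  0.00353236] fix y max 0.4321564789843758 slope y/x,z/x 0.01200190512468717 0.0006198357112027753
t 19.55 tcp [0.4479 0.3036 0.3325] grasp [0.4483 0.3038 0.1652] q [ 0.501  0.016  1.742 -0.     1.381 -1.213] F [-0.4 -0.2 -2.8] op 0.0204 gf 40.0
R [[-0.9898, -0.1423, 0.0024], [-0.1423, 0.9898, 0.0012], [-0.0025, 0.0009, -1.0]]
shift mm [ -70.5 -442.5    5. ]
yaw y 98.18 rz 95.78
```

Call:
{"method": "drive_tool", "body": {
  "moves": [0, -6, -37, 0, 0, 0, 0, 0, -6, -37, 0, 0, 0, 0, 0, -6, -37, 0, 0, 0, 0, 0, -6, -37, 0, 0, 0, 0, 0, -6, -37, 0, 0, 0, 0, 0, -6, -37, 0, 0, 0, 0, 0, -6, -37, 0, 0, 0, 0, 0, -6, -37, 0, 0, 0, 0]
}}

```text
t: 20.35
tool_pos: [0.5365, 0.0158, 0.3285]
orientation: [0.224, -3.13, -0.001]
force: [1.5, -0.1, -2.5]
opening: 0.0203
gripper_force: 40.0
```

Call:
{"method": "drive_tool", "body": {
  "moves": [0, -6, -37, 0, 0, 0, 0, 0, -6, -37, 0, 0, 0, 0, 0, -6, -37, 0, 0, 0, 0, 0, -5, -35, 0, 0, 0, 0, 0, 0, 0, 0, 0, 0, 8, 0, 0, 0, 0, 0, 0, 8, 0, 0, 0, 0, 0, 0, 8, 0, 0, 0, 0, 0, 0, 8]
}}

```text
t: 21.15
tool_pos: [0.5798, -0.1239, 0.328]
orientation: [-0.657, -3.067, -0.001]
force: [-1.0, -0.1, -1.8]
opening: 0.0203
gripper_force: 40.0
```

Call:
{"method": "drive_tool", "body": {
  "moves": [0, 0, 0, 0, 0, 0, 8, 0, 0, 0, 0, 0, 0, 8, 0, 0, 0, 0, 0, 0, 8, 0, 0, 0, 0, 0, 0, 8, 0, 0, 0, 0, 0, 0, 8, 0, 0, 0, 0, 0, 0, 8, 0, 0, 0, 0, 0, 0, 8, 0, 0, 0, 0, 0, 0, 8]
}}

```text
t: 21.95
tool_pos: [0.5799, -0.1237, 0.3281]
orientation: [-2.182, -2.254, 0.003]
force: [0.4, 1.1, -2.6]
opening: 0.0204
gripper_force: 40.0
```

```bash
python3 -c "
from h import *
c=cam('wrist');held(c,0)
to(Bed+.024*FX-.0056*FY+[0,0,.010],2.4)"
```

```text
tool x max [0.07943068 0.081834   0.0823995 ] mid y 0.00022710900747203132 tool z top [0.00027865 0.00197539 0.00608729] fix y max 0.07511801322633964 slope y/x,z/x 0.003228300376696125 -0.0001277649507932911
t 22.0 tcp [ 0.5799 -0.1237  0.3282] grasp [ 0.5791 -0.1235  0.1609] q [-0.297  0.161  1.596 -0.     1.389 -0.32 ] F [-0.1 -0.4 -3. ] op 0.0204 gf 40.0
R [[-0.0234, 0.9997, -0.0045], [0.9997, 0.0234, 0.0013], [0.0014, -0.0044, -1.0]]
shift mm [  1.6   2.4 110.9]
yaw y 1.34 rz -1.06
```

Call:
{"method": "drive_tool", "body": {
  "moves": [0, 1.6, 2.4, 20, 0, 0, -1, 0, 0, 0, 30, 0, 0, 0, 0, 0, 0, 30, 0, 0, 0, 0, 0, 0, 18, 0, 0, 0, 0, 0, 0, 7, 0, 0, 0, 0, 0, 0, 0, 0, 0, 0, 0, 0, 0, 0, 0, 0, 0]
}}

```text
t: 22.7
tool_pos: [0.5832, -0.1223, 0.2268]
orientation: [2.158, 2.283, 0.0]
force: [-0.2, 0.4, -1.8]
opening: 0.0203
gripper_force: 40.0
```

```bash
python3 -c "
from h import *
to(Bed+.024*FX-.0056*FY+[0,0,.010],2.4)"
```

```text
t 22.7 tcp [ 0.5832 -0.1223  0.2268] grasp [ 0.5832 -0.1223  0.0595] q [-0.293  0.271  1.665  0.     1.205 -0.349] F [-0.2  0.4 -1.8] op 0.0203 gf 40.0
R [[-0.0563, 0.9984, 0.0002], [0.9984, 0.0563, -0.0001], [-0.0001, 0.0002, -1.0]]
shift mm [ 0.8 -2.2  9.5]
yaw y 3.23 rz 0.83
```

Call:
{"method": "drive_tool", "body": {
  "moves": [0, 0.8, -2.2, 2, 0, 0, 0.8, 0, 0, 0, 3, 0, 0, 0, 0, 0, 0, 2, 0, 0, 0, 0, 0, 0, 2, 0, 0, 0, 0, 0, 0, 0, 0, 0, 0, 0, 0, 0, 0, 0, 0, 0]
}}

```text
t: 23.3
tool_pos: [0.5808, -0.1215, 0.2175]
orientation: [-2.175, -2.267, 0.0]
force: [-1.1, -0.3, -1.6]
opening: 0.0204
gripper_force: 40.0
```

```bash
python3 -c "
from h import *
to(Bed+.024*FX-.0056*FY+[0,0,.010],2.4)"
```

```text
t 23.3 tcp [ 0.5808 -0.1215  0.2175] grasp [ 0.5807 -0.1215  0.0502] q [-0.293  0.277  1.677  0.     1.188 -0.334] F [-1.1 -0.3 -1.6] op 0.0204 gf 40.0
R [[-0.0416, 0.9991, -0.0002], [0.9991, 0.0416, 0.0001], [0.0001, -0.0002, -1.0]]
shift mm [-0.2  0.3  0.2]
yaw y 2.38 rz -0.02
```

Call:
{"method": "drive_tool", "body": {
  "moves": [32, 0, 0, 0, 0, 0, 0, 32, 0, 0, 0, 0, 0, 0, 32, 0, 0, 0, 0, 0, 0, 32, 0, 0, -15, 0, 0, 0, 40, 0, 0, -35, 0, 0, 0, 40, 0, 0, -40, 0, 0, 0, 40, 0, 0, -40, 0, 0, 0, 60, 0, 0, -40, 0, 0, 0]
}}

```text
t: 24.1
tool_pos: [0.5806, -0.1215, 0.3906]
orientation: [2.174, 2.266, 0.001]
force: [0.7, -0.1, -0.2]
opening: 0.0445
gripper_force: 0.0
```

Call:
{"method": "drive_tool", "body": {
  "moves": [75, 35, 3, -35, 0, 0, 0, 75, 35, 3, -35, 0, 0, 0, 75, 35, 3, -30, 0, 0, 0, 75, 35, 3, 0, 0, 0, 0, 75, 35, 3, 0, 0, 0, 0, 75, 35, 3, 0, 0, 0, 0, 75, 35, 3, 0, 0, 0, 0, 75, 35, 3, 0, 0, 0, 0]
}}

```text
t: 24.9
tool_pos: [0.5927, 0.1606, 0.4892]
orientation: [2.174, 2.266, 0.002]
force: [-0.3, -0.6, 0.2]
opening: 0.0748
gripper_force: 0.0
```

Call:
{"method": "drive_tool", "body": {
  "moves": [75, 30, 3, 0, 0, 0, 0, 75, 20, 3, 0, 0, 0, 0, 75, 0, 0, 0, 0, 0, 0]
}}

```text
t: 25.2
tool_pos: [0.5965, 0.2119, 0.4887]
orientation: [-2.171, -2.271, -0.002]
force: [-0.7, -0.5, 0.1]
opening: 0.0748
gripper_force: 0.0
```

Run:
```python
from h import *
st(); c=cam('wrist','wrist7.png'); np.savez('wrist7.npz',**c); X=cloud(c)
near=(X[...,0]>.5)&(X[...,0]<.72)&(X[...,1]>.26)&(X[...,1]<.43)
for n,a,b in(('rim',.220,.232),('foot',.003,.009)):
    m=near&(X[...,2]>a)&(X[...,2]<b)
    k,l,s,_=cv2.connectedComponentsWithStats(m.astype(np.uint8)); i=1+np.argmax(s[1:,4]); P=X[l==i]
    print(n,len(P),cv2.minAreaRect((P[:,:2]*1000).astype(np.float32)))
c=cam('side');X=cloud(c);hsv=cv2.cvtColor(c['color'],cv2.COLOR_RGB2HSV)
F=np.dstack([(X-Bed)@FX,(X-Bed)@FY,X[...,2]-.04])
for g in(.024,.072):
    m=(abs(F[...,0]-g)<.02)&(F[...,1]>-.1)&(F[...,1]<.07)&(F[...,2]>.003)&(F[...,2]<.014)
    P=F[m]; print(len(P),cv2.minAreaRect((P[:,:2]*1000).astype(np.float32)),np.percentile(P[:,2],[50,95]))
D=np.array([[-.0,.131,1.489,1.523,np.hypot(.2467,.5467),.4037],[0,-.028,1.555,1.615,np.hypot(.4852,.254),.458],[0,.255,1.645,1.241,np.hypot(.5598,.214),.2471],[0,.19,1.42,1.52,np.hypot(.5624,.2719),.4058],[0,-.089,2.051,1.187,np.hypot(.4381,.1286),.2262],[0,.385,1.529,1.227,np.hypot(.6287,.1255),.2246],[0,-.208,1.951,1.393,np.hypot(.4433,.1315),.3325],[0,.277,1.677,1.188,np.hypot(.5808,.1215),.2175],[0,.164,1.833,1.143,np.hypot(.448,.3038),.2057]])
from scipy.optimize import least_squares
q2,q3,q5,r,z=D[:,1:].T
f=lambda p:np.r_[p[0]+p[1]*np.sin(q2)+p[2]*np.sin(q2+q3+p[4])-r, p[3]+p[1]*np.cos(q2)+p[2]*np.cos(q2+q3+p[4])-z]
s=least_squares(f,[.1,.4,.4,.3,0]);print(s.x,np.abs(s.fun).max())
```

```text
t 25.2 tcp [0.5965 0.2119 0.4887] grasp [0.5966 0.2121 0.3214] q [2.600e-01 2.020e-01 1.258e+00 1.000e-03 1.681e+00 2.150e-01] F [-0.7 -0.5  0.1] op 0.0748 gf 0.0
R [[-0.0448, 0.999, 0.0008], [0.999, 0.0448, 0.001], [0.001, 0.0009, -1.0]]
rim 1231 ((615.8775634765625, 334.2484436035156), (46.91807174682617, 46.87504577636719), 81.32837677001953)
foot 1162 ((615.6328125, 333.46240234375), (84.47036743164062, 84.40800476074219), 81.12457275390625)
100 ((20.027454376220703, -12.091941833496094), (20.802230834960938, 159.63009643554688), 0.04180564731359482) [0.00628901 0.01052755]
97 ((73.78067779541016, -8.68267822265625), (146.7635955810547, 28.172327041625977), 89.4658203125) [0.00694834 0.01203232]
[0.00288707 0.36883471 0.55729116 0.12901333 0.11466222] 0.0014265149638718055
```

View pics/wrist7.png

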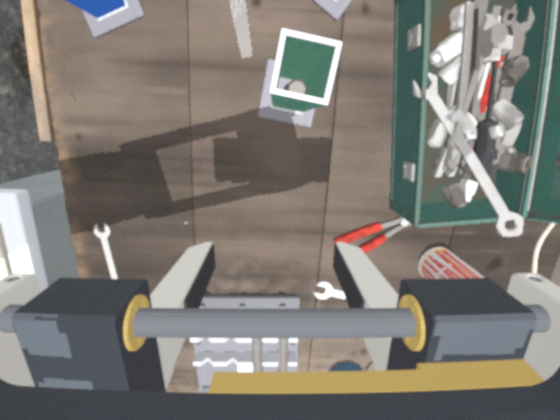

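Tube rim at (308,66), with the chisel head inside at (297,88); both chisels lie in the fixture at (257,355) and (283,355). Tube measured: centre (0.6157, 0.334), faces at -8.8°, 47 mm rim and 84 mm foot as expected. I turn and pitch to approach from the robot's side.

Call:
{"method": "drive_tool", "body": {
  "moves": [75, 0, 0, 0, 0, 0, -8, 75, 0, 0, 0, 0, 0, -8, 75, 0, 0, 0, 0, 0, -8, 75, 0, 0, 0, 0, 0, -8, 75, 0, 0, 0, 0, 0, -8, 75, 0, 0, 0, 0, 0, -8, 75, 0, 0, 0, 0, 0, -8, 75, 0, 0, 0, 0, 0, -8]
}}

```text
t: 26.1
tool_pos: [0.5971, 0.2078, 0.4883]
orientation: [0.637, 3.076, -0.0]
force: [0.3, -0.0, 0.3]
opening: 0.075
gripper_force: 0.0
```

Call:
{"method": "drive_tool", "body": {
  "moves": [75, 0, 0, 0, 0, 0, -8, 75, 0, 0, 0, 0, 0, -6.8, 75, 38, 15, 0, 0, 0, 0, 75, 38, 15, 0, 0, 0, 0, 75, 38, 15, 0, 0, 0, 0, 75, 38, 15, 0, 0, 0, 0, 75, 0, 0, 0, 0, 0, 0]
}}

```text
t: 26.8
tool_pos: [0.4531, 0.2928, 0.4889]
orientation: [0.238, 3.132, 0.002]
force: [1.2, 0.1, 0.5]
opening: 0.0749
gripper_force: 0.0
```

Call:
{"method": "drive_tool", "body": {
  "moves": [75, 20, 0, 0, 0, -7.5, 0, 75, 20, 0, 0, 0, -7.5, 0, 75, 20, 0, 0, 0, -7.5, 0, 75, 20, 0, 0, 0, -7.5, 0, 75, 20, 0, 0, 0, -7.5, 0, 75, 20, 0, 0, 0, -7.5, 0, 75, 0, 0, 0, 0, 0, 0]
}}

```text
t: 27.5
tool_pos: [0.3449, 0.308, 0.4467]
orientation: [0.177, 2.35, -0.08]
force: [-0.7, -1.2, -0.4]
opening: 0.0751
gripper_force: 0.0
```

```bash
cat >> h.py <<'E'
def to6(p,yaw,phi):
    "shift (mm, tool axes now) of grasp point and turn (rotvec deg) to tool y at yaw, tool z pitched phi ahead of down"
    s,R=st(); g=s['tool_pos']+R[:,2]*robot.grasp_offset
    y=np.radians(yaw);f=np.radians(phi); Y=np.array([np.cos(y),np.sin(y),0]); fw=np.array([np.sin(y),-np.cos(y),0])
    Z=fw*np.sin(f)-np.array([0,0,1])*np.cos(f); T=np.c_[np.cross(Y,Z),Y,Z]
    print('turn',np.round(np.degrees(Ro.from_matrix(R.T@T).as_rotvec()),2),'grasp shift',np.round(R.T@(np.array(p)-g)*1000,1),'in final axes',np.round(T.T@(np.array(p)-g)*1000,1))
    print('tcp shift', np.round(R.T@(np.array(p)-Z*robot.grasp_offset-s['tool_pos'])*1000,1))
    return T
E
python3 - <<'E'
from h import *
d=np.array([.699,-.108,-.707])
to6(np.array([.6157,.334,.10])-.137*d,81.2,45)
E
```

```text
t 27.5 tcp [0.3449 0.308  0.4467] grasp [0.4618 0.2894 0.3285] q [ 0.869 -0.464  2.043 -0.71   1.189 -0.405] F [-0.7 -1.2 -0.4] op 0.0751 gf 0.0
R [[-0.6991, 0.1521, 0.6987], [0.1042, 0.9884, -0.1108], [-0.7074, -0.0046, -0.7068]]
turn [-0.15  0.03  0.23] grasp shift [ 58.7  68.1 127.1] in final axes [ 58.9  67.5 127.3]
tcp shift [ 58.6  67.7 127.1]
```

Call:
{"method": "drive_tool", "body": {
  "moves": [75, 20, 23, 10, 0, 0, 0.2, 75, 20, 23, 27, 0, 0, 0, 75, 19, 22, 30, 0, 0, 0, 75, 0, 0, 30, 0, 0, 0, 75, 0, 0, 30, 0, 0, 0, 75, 0, 0, 0, 0, 0, 0, 75, 0, 0, 0, 0, 0, 0]
}}

```text
t: 28.2
tool_pos: [0.4063, 0.368, 0.3191]
orientation: [0.19, 2.352, -0.076]
force: [-1.2, -0.0, 0.2]
opening: 0.0748
gripper_force: 0.0
```

Run:
```python
from h import *
d=np.array([.699,-.108,-.707])
to6(np.array([.6157,.334,.10])-.016*d,81.2,45)
c=cam('wrist','wrist8.png')
```

```text
t 28.2 tcp [0.4063 0.368  0.3191] grasp [0.5229 0.3494 0.2005] q [ 0.852 -0.092  1.98  -0.821  0.955 -0.167] F [-1.2 -0.   0.2] op 0.0748 gf 0.0
R [[-0.6992, 0.1596, 0.6969], [0.1142, 0.9872, -0.1114], [-0.7058, 0.0017, -0.7084]]
turn [-0.2  -0.11 -0.34] grasp shift [  4.3  -0.6 121.6] in final axes [  4.5  -1.  121.6]
tcp shift [  4.6  -1.2 121.6]
```

View pics/wrist8.png

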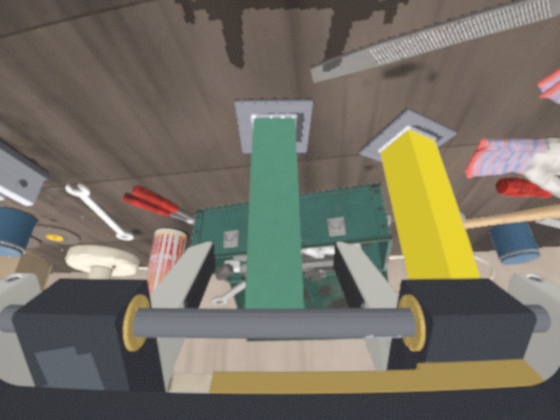

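The green tube is centred between the fingers (column 275), its foot at (275,125); the yellow one is clear to the right. I advance and grip.

Call:
{"method": "drive_tool", "body": {
  "moves": [75, 4.4, -1, 25, 0, 0, 0, 75, 0, 0, 30, 0, 0, 0, 75, 0, 0, 30, 0, 0, 0, 75, 0, 0, 25, 0, 0, 0, 75, 0, 0, 11, 0, 0, 0, 75, 0, 0, 0, 0, 0, 0]
}}

```text
t: 28.85
tool_pos: [0.4865, 0.355, 0.2301]
orientation: [0.187, 2.35, -0.074]
force: [0.2, -0.1, 0.9]
opening: 0.075
gripper_force: 0.0
```

Call:
{"method": "drive_tool", "body": {
  "moves": [0, 0, 0, 0, 0, 0, 0, 0, 0, 0, 0, 0, 0, 0, 0, 0, 0, 0, 0, 0, 0, 0, 0, 0, 0, 0, 0, 0, 0, 0, 0, 0, 0, 0, 0, 0, 0, 0, 0, 0, 0, 0],
  "grip_force": 55
}}

```text
t: 29.45
tool_pos: [0.4859, 0.3555, 0.2305]
orientation: [0.186, 2.349, -0.073]
force: [-5.9, -1.5, 6.0]
opening: 0.046
gripper_force: 54.9
```

Run:
```python
from h import *
d=np.array([.699,-.108,-.707])
to6(np.array([.6157,.334,.10])-.016*d,81.2,45)
```

```text
t 29.45 tcp [0.4859 0.3555 0.2305] grasp [0.6029 0.3374 0.1123] q [ 0.719  0.15   1.916 -0.929  0.743 -0.089] F [-5.9 -1.5  6. ] op 0.046 gf 54.9
R [[-0.6977, 0.1558, 0.6993], [0.1122, 0.9878, -0.1081], [-0.7076, 0.003, -0.7066]]
turn [ 0.01  0.04 -0.24] grasp shift [-0.6 -1.4  2. ] in final axes [-0.6 -1.4  2. ]
tcp shift [-0.7 -1.4  2. ]
```

Call:
{"method": "drive_tool", "body": {
  "moves": [0, -14, 0, -14, 0, 0, 0, 0, -14, 0, -14, 0, 0, 0, 0, -14, 0, -14, 0, 0, 0, 0, -14, 0, -14, 0, 0, 0, 0, -14, 0, -14, 0, 0, 0, 0, -14, 0, -14, 0, 0, 0]
}}

```text
t: 30.05
tool_pos: [0.4851, 0.3545, 0.347]
orientation: [0.185, 2.354, -0.076]
force: [0.2, -0.3, -6.2]
opening: 0.0455
gripper_force: 54.9
```

Call:
{"method": "drive_tool", "body": {
  "moves": [0, -12, -28, 12, 0, 0, 0, 0, -12, -28, 12, 0, 0, 0, 0, -12, -28, 12, 0, 0, 0, 0, -12, -28, 12, 0, 0, 0, 0, 0, 0, 0, 0, 0, 0]
}}

```text
t: 30.55
tool_pos: [0.5356, 0.2301, 0.3459]
orientation: [0.19, 2.354, -0.079]
force: [-0.2, 0.4, -5.9]
opening: 0.0458
gripper_force: 54.9
```

Run:
```python
from h import *
st()
c=cam('scene','scene9.png'); cv2.imwrite('pics/scene9c.png',cv2.resize(cv2.imread('pics/scene9.png')[130:330,120:400],None,fx=2,fy=2))
```

```text
t 30.55 tcp [0.5356 0.2301 0.3459] grasp [0.6519 0.2112 0.2271] q [ 0.451 -0.126  1.959 -0.646  0.738 -0.6  ] F [-0.2  0.4 -5.9] op 0.0458 gf 54.9
R [[-0.7009, 0.1604, 0.695], [0.1134, 0.987, -0.1135], [-0.7042, -0.0007, -0.71]]
```

View pics/scene9c.png

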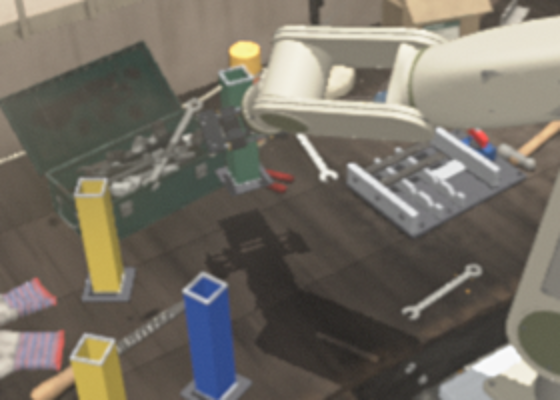

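The tube hangs upright in the gripper (crop 240,130) and weighs 5.9 N, so the chisel is inside. Now I pitch it over.

Call:
{"method": "drive_tool", "body": {
  "moves": [0, 0, 0, 0, 0, 7.5, 0, 0, 0, 0, 0, 0, 7.5, 0, 0, 0, 0, 0, 0, 7.5, 0, 0, 0, 0, 0, 0, 7.5, 0, 0, 0, 0, 0, 0, 7.5, 0, 0, 0, 0, 0, 0, 7.5, 0]
}}

```text
t: 31.2
tool_pos: [0.535, 0.2348, 0.3478]
orientation: [-0.242, -3.126, -0.004]
force: [-0.1, -0.4, -7.5]
opening: 0.0458
gripper_force: 54.9
```

Call:
{"method": "drive_tool", "body": {
  "moves": [0, 0, 0, 0, 0, 7.5, 0, 0, 0, 0, 0, 0, 7.5, 0, 0, 0, 0, 0, 0, 7.5, 0, 0, 0, 0, 0, 0, 7.5, 0, 0, 0, 0, 0, 0, 7.5, 0, 0, 0, 0, 0, 0, 7.5, 0, 0, 0, 0, 0, 0, 0, 0]
}}

```text
t: 31.9
tool_pos: [0.5357, 0.2343, 0.3455]
orientation: [-0.183, -2.345, -0.076]
force: [0.5, 0.0, -8.9]
opening: 0.0454
gripper_force: 54.9
```

```bash
cat >> h.py <<'E'
def green(c):
    "green tube: axis fit from masked points"
    X=cloud(c);hsv=cv2.cvtColor(c['color'],cv2.COLOR_RGB2HSV)
    m=(hsv[...,0]>65)&(hsv[...,0]<90)&(hsv[...,1]>90)&(X[...,0]<.75)&(X[...,0]>.2)&(X[...,1]<.42)&(X[...,1]>-.1)&(X[...,2]>0)
    k,l,s,_=cv2.connectedComponentsWithStats(m.astype(np.uint8)); 
    if k<2: print('none');return
    i=1+np.argmax(s[1:,4]); P=X[l==i]; ce=P.mean(0); u,sv,v=np.linalg.svd(P-ce,full_matrices=False); d=v[0]; t=(P-ce)@d
    print('green n',len(P),'ends',np.round(ce+d*t.min(),3),np.round(ce+d*t.max(),3),'dir',np.round(d,3))
E
python3 - <<'E'
from h import *
st(); green(cam('scene')); c=cam('side','side10.png'); green(c)
E
```

```text
t 31.9 tcp [0.5357 0.2343 0.3455] grasp [0.4182 0.2527 0.2278] q [ 0.235  0.478  1.285  0.321  2.107 -1.12 ] F [ 0.5  0.  -8.9] op 0.0454 gf 54.9
R [[-0.6949, 0.1554, -0.7021], [0.1095, 0.9879, 0.1102], [0.7107, -0.0003, -0.7035]]
none
green n 138 ends [0.437 0.26  0.243] [0.311 0.253 0.217] dir [-0.979 -0.052 -0.197]
```

Call:
{"method": "drive_tool", "body": {
  "moves": [0, -14.2, 0, 14, 0, 0, 0, 0, -14.2, 0, 14, 0, 0, 0, 0, -14.2, 0, 14, 0, 0, 0, 0, -14.2, 0, 14, 0, 0, 0, 0, 0, 0, 0, 0, 0, 0],
  "grip_force": 60
}}

```text
t: 32.5
tool_pos: [0.535, 0.2338, 0.2651]
orientation: [-0.183, -2.348, -0.076]
force: [-0.5, 1.1, -6.5]
opening: 0.0456
gripper_force: 59.9
```

Run:
```python
from h import *
st(); c=cam('side'); green(c)
X=cloud(c); m=(X[...,0]>.26)&(X[...,0]<.7)&(abs(X[...,1]-.25)<.07)&(X[...,2]>.02)&(X[...,2]<.35)
P=X[m]
for a in np.arange(.26,.66,.02):
    k=(P[:,0]>a)&(P[:,0]<a+.02)
    if k.sum()>3: print(round(a,2),k.sum(),np.round(P[k,2].min(),3),np.round(P[k,2].max(),3))
```

```text
t 32.5 tcp [0.535  0.2338 0.2651] grasp [0.4178 0.2523 0.1472] q [ 0.235  0.553  1.336  0.3    1.984 -1.165] F [-0.5  1.1 -6.5] op 0.0456 gf 59.9
R [[-0.6967, 0.1554, -0.7004], [0.1095, 0.9878, 0.1103], [0.709, 0.0001, -0.7052]]
green n 134 ends [0.434 0.259 0.159] [0.313 0.255 0.143] dir [-0.991 -0.034 -0.131]
0.28 6 0.094 0.135
0.3 72 0.09 0.174
0.32 65 0.109 0.158
0.34 63 0.104 0.158
0.36 63 0.107 0.157
0.38 69 0.106 0.159
0.4 67 0.103 0.165
0.42 100 0.107 0.226
0.44 108 0.108 0.234
0.46 115 0.103 0.246
0.48 141 0.11 0.28
0.5 126 0.109 0.307
0.52 139 0.105 0.33
0.54 115 0.232 0.342
0.56 84 0.249 0.347
0.58 45 0.277 0.344
0.6 28 0.294 0.337
0.62 12 0.303 0.334
```

Call:
{"method": "drive_tool", "body": {
  "moves": [0, -17.7, 0, 17.7, 0, 7, 0, 0, -19.7, 0, 15.4, 0, 7, 0, 0, -23, 0, 14, 0, 7, 0, 0, -25, 0, 11, 0, 7, 0, 0, 0, 0, 0, 0, 0, 0, 0, 0, 0, 0, 0, 0, 0]
}}

```text
t: 33.15
tool_pos: [0.5364, 0.2343, 0.1642]
orientation: [-0.145, -1.866, -0.11]
force: [0.8, 0.0, -5.5]
opening: 0.0455
gripper_force: 59.9
```

```bash
cat >> h.py <<'E'
def strip(c,y0,h=.07,x0=.26,x1=.8):
    X=cloud(c); P=X[(X[...,0]>x0)&(X[...,0]<x1)&(abs(X[...,1]-y0)<h)&(X[...,2]>.006)&(X[...,2]<.35)]
    for a in np.arange(x0,x1,.03):
        k=(P[:,0]>a)&(P[:,0]<a+.03)
        if k.sum()>3: print(round(a,2),k.sum(),'z',np.round(P[k,2].min(),3),np.round(P[k,2].max(),3),'y',np.round(P[k,1].min(),3),np.round(P[k,1].max(),3))
E
python3 - <<'E'
from h import *
st(); c=cam('side','side11.png'); green(c); strip(c,.24)
E
```

```text
t 33.15 tcp [0.5364 0.2343 0.1642] grasp [0.3785 0.2593 0.1149] q [ 0.211  0.91   1.171  0.46   2.258 -1.155] F [ 0.8  0.  -5.5] op 0.0455 gf 59.9
R [[-0.2913, 0.1557, -0.9439], [0.0439, 0.9878, 0.1494], [0.9556, 0.0021, -0.2946]]
green n 137 ends [0.281 0.249 0.151] [0.404 0.271 0.119] dir [ 0.954  0.17  -0.248]
0.26 106 z 0.118 0.191 y 0.223 0.31
0.29 106 z 0.1 0.191 y 0.231 0.308
0.32 103 z 0.085 0.152 y 0.231 0.287
0.35 107 z 0.007 0.137 y 0.186 0.29
0.38 127 z 0.055 0.131 y 0.209 0.3
0.41 170 z 0.036 0.173 y 0.171 0.292
0.44 132 z 0.028 0.175 y 0.17 0.295
0.47 113 z 0.118 0.19 y 0.172 0.31
0.5 118 z 0.124 0.196 y 0.188 0.255
0.53 121 z 0.133 0.21 y 0.179 0.244
0.56 70 z 0.139 0.348 y 0.178 0.211
0.59 89 z 0.151 0.349 y 0.174 0.23
0.62 100 z 0.155 0.345 y 0.178 0.243
0.65 102 z 0.006 0.328 y 0.205 0.248
0.68 117 z 0.246 0.311 y 0.172 0.244
0.71 78 z 0.246 0.296 y 0.173 0.242
0.74 29 z 0.235 0.28 y 0.175 0.245
0.77 234 z 0.007 0.099 y 0.17 0.31
```

Call:
{"method": "drive_tool", "body": {
  "moves": [0, 0, 0, 0, 0, 0, 0, 0, 0, 0, 0, 0, 0, 0, 0, 0, 0, 0, 0, 0, 0, 0, 0, 0, 0, 0, 0, 0, 0, 0, 0, 0, 0, 0, 0, 0, 0, 0, 0, 0, 0, 0]
}}

```text
t: 33.8
tool_pos: [0.5361, 0.2342, 0.1644]
orientation: [-0.144, -1.863, -0.11]
force: [-0.2, 1.1, -6.6]
opening: 0.0458
gripper_force: 59.9
```

Run:
```python
from h import *
st(); c=cam('side','side12.png'); strip(c,.24,x0=.44,x1=.74); c=cam('scene','scene12.png'); strip(c,.24,x0=.44,x1=.74)
a=cv2.imread('pics/side12.png')[180:300,180:380]; b=cv2.imread('pics/scene12.png')[200:320,160:360]
cv2.imwrite('pics/pair12.png',np.hstack([cv2.resize(a,(400,240)),cv2.resize(b,(400,240))]))
```

```text
t 33.8 tcp [0.5361 0.2342 0.1644] grasp [0.378  0.2592 0.1155] q [ 0.211  0.91   1.172  0.461  2.259 -1.155] F [-0.2  1.1 -6.6] op 0.0458 gf 59.9
R [[-0.2893, 0.1557, -0.9445], [0.0432, 0.9878, 0.1496], [0.9563, 0.0025, -0.2924]]
0.44 125 z 0.029 0.175 y 0.174 0.31
0.47 117 z 0.039 0.191 y 0.187 0.309
0.5 113 z 0.127 0.197 y 0.189 0.255
0.53 120 z 0.129 0.211 y 0.182 0.242
0.56 69 z 0.141 0.345 y 0.177 0.203
0.59 84 z 0.151 0.35 y 0.174 0.225
0.62 101 z 0.155 0.341 y 0.178 0.243
0.65 100 z 0.243 0.329 y 0.207 0.248
0.68 116 z 0.146 0.312 y 0.17 0.238
0.71 82 z 0.246 0.295 y 0.172 0.242
0.44 471 z 0.006 0.35 y 0.17 0.31
0.47 272 z 0.006 0.35 y 0.184 0.309
0.5 338 z 0.006 0.35 y 0.173 0.309
0.53 370 z 0.006 0.35 y 0.173 0.301
0.56 308 z 0.006 0.35 y 0.184 0.304
0.59 331 z 0.006 0.35 y 0.188 0.308
0.62 249 z 0.006 0.35 y 0.171 0.286
0.65 196 z 0.006 0.334 y 0.21 0.306
0.68 167 z 0.006 0.315 y 0.194 0.301
0.71 140 z 0.006 0.299 y 0.188 0.308
```

View pics/pair12.png

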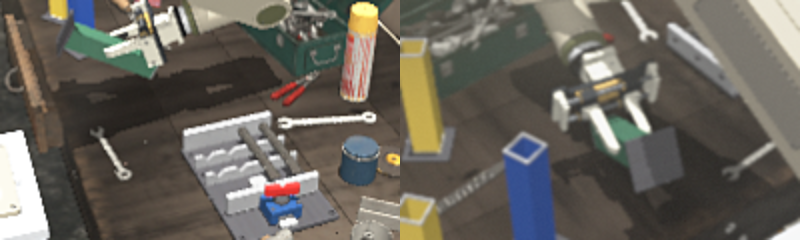

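Left: the tube tilted mouth-down (155,72) but no chisel out yet; still 6.6 N, so it is stuck by friction. I tilt further.

Call:
{"method": "drive_tool", "body": {
  "moves": [0, 0, 0, 0, 0, 6, 0, 0, -15, 0, 0, 0, 6, 0, 0, -5, 0, 0, 0, 4, 0, 0, 0, 0, 0, 0, 0, 0, 0, 0, 0, 0, 0, 0, 0, 0, 0, 0, 0, 0, 0, 0, 0, 0, 0, 0, 0, 0, 0]
}}

```text
t: 34.6
tool_pos: [0.5398, 0.2338, 0.1457]
orientation: [-0.122, -1.588, -0.124]
force: [-1.2, 0.1, -5.4]
opening: 0.0458
gripper_force: 59.9
```

Run:
```python
from h import *
st(); c=cam('side','side13.png'); green(c); strip(c,.24,x0=.35,x1=.7)
```

```text
t 34.6 tcp [0.5398 0.2338 0.1457] grasp [0.3746 0.2599 0.1423] q [ 0.205  1.058  1.081  0.597  2.461 -1.08 ] F [-1.2  0.1 -5.4] op 0.0458 gf 59.9
R [[-0.0207, 0.1557, -0.9876], [0.0, 0.9878, 0.1558], [0.9998, 0.0032, -0.0205]]
green n 116 ends [0.334 0.269 0.19 ] [0.436 0.227 0.058] dir [ 0.592 -0.246 -0.767]
0.35 119 z 0.081 0.175 y 0.212 0.286
0.38 148 z 0.053 0.153 y 0.207 0.304
0.41 172 z 0.037 0.179 y 0.17 0.291
0.44 115 z 0.025 0.181 y 0.174 0.307
0.47 129 z 0.008 0.175 y 0.193 0.309
0.5 124 z 0.007 0.182 y 0.185 0.256
0.53 77 z 0.109 0.181 y 0.183 0.243
0.56 59 z 0.109 0.323 y 0.17 0.207
0.59 50 z 0.007 0.314 y 0.171 0.259
0.62 80 z 0.181 0.295 y 0.193 0.251
0.65 121 z 0.172 0.276 y 0.188 0.256
0.68 83 z 0.082 0.255 y 0.172 0.242
```

Run:
```python
from h import *
for n in('side','scene'):
    c=cam(n); X=cloud(c)
    m=(X[...,0]>.42)&(X[...,0]<.68)&(abs(X[...,1]-.24)<.08)&(X[...,2]>.009)&(X[...,2]<.06)
    P=X[m];C=c['color'][m]
    print(n,len(P))
    for a in np.arange(.42,.68,.02):
        k=(P[:,0]>=a)&(P[:,0]<a+.02)
        if k.sum(): print(round(a,2),k.sum(),np.round(P[k].mean(0)[1:],3),np.round(P[k,2].max(),3),C[k].mean(0).astype(int))
st()
```

```text
side 71
0.42 17 [0.229 0.05 ] 0.057 [ 86 121 101]
0.44 9 [0.242 0.043] 0.058 [89 93 86]
0.46 18 [0.246 0.033] 0.047 [75 72 66]
0.48 18 [0.242 0.023] 0.033 [78 74 70]
0.5 9 [0.24  0.015] 0.021 [75 72 67]
scene 45
0.42 8 [0.275 0.055] 0.06 [68 86 75]
0.44 5 [0.267 0.045] 0.058 [67 74 68]
0.46 5 [0.269 0.031] 0.039 [68 67 63]
0.48 9 [0.259 0.027] 0.041 [66 65 61]
0.5 9 [0.261 0.02 ] 0.029 [63 60 57]
0.52 1 [0.185 0.009] 0.009 [70 68 66]
0.54 1 [0.25  0.009] 0.009 [57 54 50]
0.56 2 [0.303 0.01 ] 0.01 [88 79 71]
0.58 1 [0.238 0.013] 0.013 [61 59 56]
0.62 2 [0.278 0.011] 0.013 [63 59 55]
0.64 1 [0.277 0.01 ] 0.01 [63 61 55]
0.66 1 [0.238 0.009] 0.009 [68 65 63]
t 34.75 tcp [0.5396 0.2338 0.1454] grasp [0.3744 0.2599 0.1422] q [ 0.205  1.059  1.081  0.598  2.462 -1.08 ] F [-0.5  0.8 -4.6] op 0.0457 gf 59.9
R [[-0.0194, 0.1557, -0.9876], [0.0001, 0.9878, 0.1558], [0.9998, 0.0029, -0.0192]]
```

The grey chisel is out by about 9 cm, head on the bench at x≈0.51. I draw the tube back up along its axis.

Call:
{"method": "drive_tool", "body": {
  "moves": [0, 7, 0, 7.2, 0, 0, 0, 0, 7, 0, 7.2, 0, 0, 0, 0, 7, 0, 7.2, 0, 0, 0, 0, 7, 0, 7.2, 0, 0, 0, 0, 7, 0, 7.2, 0, 0, 0, 0, 7, 0, 7.2, 0, 0, 0, 0, 7, 0, 7.2, 0, 0, 0, 0, 0, 0, 0, 0, 0, 0]
}}

```text
t: 35.55
tool_pos: [0.4882, 0.2419, 0.1939]
orientation: [-0.121, -1.586, -0.124]
force: [-0.7, -0.2, -4.7]
opening: 0.0454
gripper_force: 59.9
```

```bash
cat >> h.py <<'E'
def low(n,x0=.3,x1=.7,y0=.24,h=.12,z0=.009,z1=.12):
    c=cam(n); X=cloud(c)
    m=(X[...,0]>x0)&(X[...,0]<x1)&(abs(X[...,1]-y0)<h)&(X[...,2]>z0)&(X[...,2]<z1)
    P=X[m];C=c['color'][m]; print(n,len(P))
    for a in np.arange(x0,x1,.02):
        k=(P[:,0]>=a)&(P[:,0]<a+.02)
        if k.sum()>4: print(round(a,2),k.sum(),np.round(P[k].mean(0)[1:],3),np.round(P[k,2].max(),3),C[k].mean(0).astype(int))
E
python3 - <<'E'
from h import *
st(); low('side')
E
```

```text
t 35.55 tcp [0.4882 0.2419 0.1939] grasp [0.323  0.2678 0.1909] q [ 0.231  0.87   1.29   0.619  2.433 -1.07 ] F [-0.7 -0.2 -4.7] op 0.0454 gf 59.9
R [[-0.0183, 0.1551, -0.9877], [-0.0002, 0.9879, 0.1551], [0.9998, 0.003, -0.018]]
side 174
0.34 13 [0.238 0.11 ] 0.117 [ 82 108  89]
0.36 28 [0.237 0.105] 0.12 [ 80 115  94]
0.38 23 [0.24  0.098] 0.12 [ 90 108  95]
0.4 17 [0.254 0.071] 0.083 [77 73 67]
0.42 23 [0.251 0.059] 0.071 [78 73 68]
0.44 19 [0.248 0.046] 0.059 [76 72 66]
0.46 19 [0.246 0.035] 0.047 [76 73 68]
0.48 20 [0.241 0.023] 0.032 [77 74 69]
0.5 11 [0.241 0.014] 0.021 [75 73 68]
```

Call:
{"method": "drive_tool", "body": {
  "moves": [0, -11, 0, 9, 0, 0, 0, 0, -11, 0, 9, 0, 0, 0, 0, -11, 0, 9, 0, 0, 0, 0, -6, 0, 10, 0, 0, 0, 0, 0, 0, 14, 0, 0, 0, 0, 0, 0, 14, 0, 0, 0, 0, 0, 0, 0, 0, 0, 0]
}}

```text
t: 36.3
tool_pos: [0.4233, 0.2519, 0.1517]
orientation: [-0.122, -1.582, -0.122]
force: [0.2, -0.0, -2.9]
opening: 0.0456
gripper_force: 59.9
```

Run:
```python
from h import *
st(); low('side')
```

```text
t 36.3 tcp [0.4233 0.2519 0.1517] grasp [0.2581 0.2778 0.1492] q [ 0.27   0.836  1.454  0.593  2.312 -1.138] F [ 0.2 -0.  -2.9] op 0.0456 gf 59.9
R [[-0.015, 0.1548, -0.9878], [0.001, 0.988, 0.1548], [0.9999, 0.0013, -0.015]]
side 258
0.3 68 [0.246 0.084] 0.118 [ 88 126 103]
0.32 16 [0.209 0.095] 0.12 [138 151 136]
0.34 7 [0.197 0.086] 0.12 [88 85 79]
0.36 8 [0.261 0.013] 0.015 [79 75 70]
0.38 10 [0.253 0.024] 0.12 [90 86 80]
0.4 13 [0.253 0.028] 0.115 [99 95 87]
0.42 8 [0.249 0.026] 0.113 [81 77 70]
0.44 13 [0.248 0.021] 0.118 [84 81 74]
0.46 12 [0.244 0.021] 0.119 [86 83 77]
0.48 13 [0.239 0.03 ] 0.118 [91 86 80]
0.56 19 [0.174 0.106] 0.119 [130 125 107]
0.58 18 [0.175 0.099] 0.119 [119 116  95]
0.6 24 [0.171 0.102] 0.118 [111 109  87]
0.62 18 [0.169 0.103] 0.12 [126 121 102]
```

The chisel now lies flat from x≈0.35 to 0.51, and only the tube's weight (2.9 N) is in hand. I raise the tube and turn it upright again.

Call:
{"method": "drive_tool", "body": {
  "moves": [0, 20, 0, 0, 0, 0, 0, 0, 32, 0, 0, 0, 0, 0, 0, 32, 0, 0, 0, 0, 0, 0, 32, 0, 0, 0, 0, 0, 0, 32, 0, 0, 0, 0, 0, 0, 32, 0, 0, 0, 0, 0, 0, 30, 0, 0, 0, 0, 0, 0, 0, 0, 0, 0, -7.5, 0]
}}

```text
t: 37.15
tool_pos: [0.4222, 0.2516, 0.3656]
orientation: [-0.131, -1.718, -0.12]
force: [0.2, 1.0, -5.1]
opening: 0.0458
gripper_force: 59.9
```

Call:
{"method": "drive_tool", "body": {
  "moves": [0, 0, 0, 0, 0, -7.5, 0, 0, 0, 0, 0, 0, -7.5, 0, 0, 0, 0, 0, 0, -7.5, 0, 0, 0, 0, 0, 0, -7.5, 0, 0, 0, 0, 0, 0, -7.5, 0, 0, 0, 0, 0, 0, -7.5, 0, 0, 0, 0, 0, 0, -7.5, 0, 0, 0, 0, 0, 0, -7.5, 0]
}}

```text
t: 37.95
tool_pos: [0.4218, 0.2515, 0.363]
orientation: [-0.216, -2.764, -0.044]
force: [-0.6, -0.8, -5.0]
opening: 0.0459
gripper_force: 59.9
```

Call:
{"method": "drive_tool", "body": {
  "moves": [0, 0, 0, 0, 0, -7.5, 0, 0, 0, 0, 0, 0, -7.5, 0, 0, 0, 0, 0, 0, -7.5, 0, 0, 0, 0, 0, 0, -7.5, 0, 0, 0, 0, 0, 0, -7.5, 0, 0, 0, 0, 0, 0, -7.5, 0, 0, 0, 0, 0, 0, -7.5, 0, 0, 0, 0, 0, 0, -7.5, 0]
}}

```text
t: 38.75
tool_pos: [0.4211, 0.2514, 0.3624]
orientation: [0.195, 2.46, -0.065]
force: [0.7, -1.8, -4.4]
opening: 0.0457
gripper_force: 59.9
```

Run:
```python
from h import *
to6([.6029,.3374,.165],81.0,45)
```

```text
t 38.75 tcp [0.4211 0.2514 0.3624] grasp [0.5244 0.2354 0.2317] q [ 0.601 -0.37   2.104 -0.551  0.958 -0.593] F [ 0.7 -1.8 -4.4] op 0.0457 gf 59.9
R [[-0.771, 0.1567, 0.6172], [0.1238, 0.9876, -0.0961], [-0.6247, 0.0023, -0.7809]]
turn [ 0.09 -6.34 -0.1 ] grasp shift [ -6.2 112.9  90.7] in final axes [  3.6 113.1  90.7]
tcp shift [ 12.3 113.2  91.8]
```

Call:
{"method": "drive_tool", "body": {
  "moves": [0, 3, 28, 10, 0, -6.3, 0, 0, 0, 28, 20, 0, 0, 0, 0, 0, 28, 20, 0, 0, 0, 0, 0, 29, 20, 0, 0, 0, 0, 0, 0, 20, 0, 0, 0, 0, 0, 0, 0, 0, 0, 0, 0, 0, 0, 0, 0, 0, 0]
}}

```text
t: 39.45
tool_pos: [0.4984, 0.3534, 0.2951]
orientation: [0.187, 2.356, -0.077]
force: [0.5, -0.1, -3.7]
opening: 0.0457
gripper_force: 59.9
```

Run:
```python
from h import *
to6([.6029,.3374,.120],81.0,45)
for n in('scene','side'):
    c=cam(n); X=cloud(c); hsv=cv2.cvtColor(c['color'],cv2.COLOR_RGB2HSV)
    m=(hsv[...,0]>65)&(hsv[...,0]<90)&(hsv[...,1]>90)&(abs(X[...,0]-.615)<.06)&(abs(X[...,1]-.335)<.06)&(X[...,2]>.03)
    P=X[m]; print(n,len(P))
    if len(P)>30:
        ce=P.mean(0);d=np.linalg.svd(P-ce,full_matrices=False)[2][0];print('dir',np.round(d*np.sign(d[2]),3))
        for a in(.06,.12,.18,.24):
            k=abs(P[:,2]-a)<.03
            if k.sum()>5: print(a,k.sum(),np.round(P[k].mean(0),3),np.round(P[k].min(0),3),np.round(P[k].max(0),3))
```

```text
t 39.45 tcp [0.4984 0.3534 0.2951] grasp [0.6146 0.3349 0.1761] q [ 0.7    0.071  1.865 -0.816  0.819 -0.254] F [ 0.5 -0.1 -3.7] op 0.0457 gf 59.9
R [[-0.7024, 0.1579, 0.6941], [0.1124, 0.9875, -0.1109], [-0.7029, 0.0001, -0.7113]]
turn [-0.05 -0.34 -0.06] grasp shift [47.9  0.7 31.5] in final axes [48.1  0.7 31.3]
tcp shift [48.9  0.5 31.5]
scene 0
side 325
dir [0.015 0.018 1.   ]
0.06 20 [0.621 0.313 0.082] [0.603 0.3   0.075] [0.642 0.342 0.09 ]
0.12 110 [0.62 0.31 0.12] [0.597 0.299 0.09 ] [0.644 0.328 0.149]
0.18 64 [0.627 0.31  0.185] [0.6   0.301 0.15 ] [0.642 0.327 0.21 ]
0.24 96 [0.621 0.311 0.241] [0.599 0.3   0.211] [0.645 0.334 0.268]
```

Call:
{"method": "drive_tool", "body": {
  "moves": [0, 11, 0, 11, 0, -0.3, 0, 0, 11, 0, 11, 0, 0, 0, 0, 11, 0, 11, 0, 0, 0, 0, 7, 0, 7, 0, 0, 0, 0, 0, 0, 0, 0, 0, 0, 0, 0, 0, 0, 0, 0, 0]
}}

```text
t: 40.15
tool_pos: [0.4988, 0.3544, 0.2407]
orientation: [0.185, 2.348, -0.073]
force: [-0.3, -0.1, -2.3]
opening: 0.0455
gripper_force: 59.9
```

Run:
```python
from h import *
st()
```

```text
t 40.15 tcp [0.4988 0.3544 0.2407] grasp [0.616  0.3363 0.1227] q [ 0.701  0.153  1.891 -0.91   0.744 -0.127] F [-0.3 -0.1 -2.3] op 0.0455 gf 59.9
R [[-0.6965, 0.1558, 0.7005], [0.1119, 0.9878, -0.1083], [-0.7088, 0.003, -0.7054]]
```

Call:
{"method": "drive_tool", "body": {
  "moves": [0, 2.2, 0, 2.1, 0, 0, 0, 0, 2.2, 0, 2.1, 0, 0, 0, 0, 2.1, 0, 2.1, 0, 0, 0, 0, 0, 0, 0, 0, 0, 0, 0, 0, 0, 0, 0, 0, 0]
}}

```text
t: 40.65
tool_pos: [0.4986, 0.3543, 0.2307]
orientation: [0.185, 2.348, -0.074]
force: [-0.5, 0.3, -3.4]
opening: 0.0457
gripper_force: 59.9
```

Call:
{"method": "drive_tool", "body": {
  "moves": [0, 0.7, 0, 0.7, 0, 0, 0, 0, 0, 0, 0, 0, 0, 0, 0, 0, 0, 0, 0, 0, 0]
}}

```text
t: 40.95
tool_pos: [0.4988, 0.3545, 0.2303]
orientation: [0.185, 2.348, -0.073]
force: [0.3, -2.0, -0.5]
opening: 0.0458
gripper_force: 59.9
```

Call:
{"method": "drive_tool", "body": {
  "moves": [0, 0.7, 0, 0.7, 0, 0, 0, 0, 0, 0, 0, 0, 0, 0, 0, 0, 0, 0, 0, 0, 0]
}}

```text
t: 41.25
tool_pos: [0.4992, 0.3546, 0.2302]
orientation: [0.186, 2.346, -0.073]
force: [-2.9, -2.6, 5.0]
opening: 0.0454
gripper_force: 59.9
```

Run:
```python
from h import *
st()
```

```text
t 41.25 tcp [0.4992 0.3546 0.2302] grasp [0.6165 0.3365 0.1123] q [ 0.701  0.172  1.894 -0.93   0.731 -0.101] F [-2.9 -2.6  5. ] op 0.0454 gf 59.9
R [[-0.6955, 0.1559, 0.7014], [0.1122, 0.9878, -0.1082], [-0.7097, 0.0035, -0.7045]]
```

Call:
{"method": "drive_tool", "body": {
  "moves": [60, 0, 0, 0, 0, 0, 0, 75, 0, 0, 0, 0, 0, 0, 75, 0, 0, 0, 0, 0, 0, 75, 0, 0, 0, 0, 0, 0, 75, 0, 0, -20, 0, 0, 0, 75, 0, 0, -35, 0, 0, 0, 75, 0, 0, -40, 0, 0, 0, 75, 0, -20, -40, 0, 0, 0],
  "grip_force": 40
}}

```text
t: 42.05
tool_pos: [0.4002, 0.3502, 0.3252]
orientation: [0.184, 2.348, -0.072]
force: [-0.2, -0.1, 1.7]
opening: 0.075
gripper_force: 0.0
```

Call:
{"method": "drive_tool", "body": {
  "moves": [75, 0, -35, 0, 0, 7.5, 0, 75, 0, -35, 0, 0, 7.5, 0, 75, 0, -30, 0, 0, 7.5, 0, 75, 0, 0, 0, 0, 7.5, 0, 75, 0, 0, 0, 0, 7.5, 0, 75, 0, 0, 0, 0, 7.5, 0, 75, 0, 0, -20, 0, 0, 0, 75, 0, 0, 0, 0, 0, 0]
}}

```text
t: 42.85
tool_pos: [0.3865, 0.2505, 0.3458]
orientation: [0.246, 3.127, 0.006]
force: [1.7, -0.4, -0.3]
opening: 0.075
gripper_force: 0.0
```

Run:
```python
from h import *
st()
c=cam('wrist','wrist14.png'); chis(c,[.25,.6,.12,.36]); low('side',x0=.3,x1=.6,z1=.03)
c=cam('side'); X=cloud(c); hsv=cv2.cvtColor(c['color'],cv2.COLOR_RGB2HSV)
m=(hsv[...,0]>65)&(hsv[...,0]<90)&(hsv[...,1]>90)&(abs(X[...,0]-.625)<.06)&(abs(X[...,1]-.335)<.06)&(X[...,2]>.01)
P=X[m];ce=P.mean(0);d=np.linalg.svd(P-ce,full_matrices=False)[2][0];print(len(P),'dir',np.round(d*np.sign(d[2]),3),P.min(0),P.max(0))
```

```text
t 42.85 tcp [0.3865 0.2505 0.3458] grasp [0.3874 0.2511 0.1785] q [ 4.63e-01 -2.25e-01  1.94e+00  1.00e-03  1.42e+00 -9.50e-01] F [ 1.7 -0.4 -0.3] op 0.075 gf 0.0
R [[-0.9876, 0.1567, 0.0052], [0.1567, 0.9876, 0.0035], [-0.0046, 0.0043, -1.0]]
[276 158  20 138] 2200 c [431.1 257.5] wh [ 20.8 167.3] ang 81.2 z95 0.019
side 75
0.36 9 [0.262 0.011] 0.013 [81 76 72]
0.38 10 [0.255 0.015] 0.02 [82 78 73]
0.4 11 [0.255 0.013] 0.016 [88 83 78]
0.42 9 [0.252 0.013] 0.017 [82 78 72]
0.44 11 [0.251 0.013] 0.02 [115 110 102]
0.46 8 [0.245 0.014] 0.017 [130 126 117]
0.48 10 [0.244 0.014] 0.018 [132 127 118]
0.5 5 [0.239 0.015] 0.018 [126 122 115]
355 dir [0.001 0.015 1.   ] [0.5990745  0.29680421 0.01042743] [0.64781194 0.35582517 0.21679757]
```

Call:
{"method": "drive_tool", "body": {
  "moves": [50, -21, 6.5, 20, 0, 0, 0, 50, -21, 6.5, 35, 0, 0, -0.2, 50, 0, 0, 35, 0, 0, 0, 50, 0, 0, 30, 0, 0, 0, 50, 0, 0, 20, 0, 0, 0, 50, 0, 0, 0, 0, 0, 0, 50, 0, 0, 0, 0, 0, 0]
}}

```text
t: 43.7
tool_pos: [0.4286, 0.2571, 0.2036]
orientation: [0.239, 3.131, 0.003]
force: [1.1, 0.2, 0.0]
opening: 0.0502
gripper_force: 0.0
```

Run:
```python
from h import *
to6([.4311,.2575,.020],81.2,0)
```

```text
t 43.7 tcp [0.4286 0.2571 0.2036] grasp [0.4288 0.2573 0.0363] q [ 4.370e-01  6.100e-02  1.950e+00  1.000e-03  1.129e+00 -9.820e-01] F [1.1 0.2 0. ] op 0.0502 gf 0.0
R [[-0.9884, 0.1517, 0.0011], [0.1517, 0.9884, 0.0016], [-0.0009, 0.0017, -1.0]]
turn [0.1  0.05 0.07] grasp shift [-2.2  0.5 16.3] in final axes [-2.2  0.5 16.3]
tcp shift [-2.4  0.8 16.3]
```

Call:
{"method": "drive_tool", "body": {
  "moves": [50, -2.2, 0.5, 8, 0, 0, 0, 50, 0, 0, 8, 0, 0, 0, 0, 0, 0, 0, 0, 0, 0, 0, 0, 0, 0, 0, 0, 0, 0, 0, 0, 0, 0, 0, 0, 0, 0, 0, 0, 0, 0, 0, 0, 0, 0, 0, 0, 0, 0],
  "grip_force": 40
}}

```text
t: 44.4
tool_pos: [0.4316, 0.2573, 0.1883]
orientation: [0.24, 3.13, 0.004]
force: [0.1, -0.7, 0.6]
opening: 0.0205
gripper_force: 40.0
```

Call:
{"method": "drive_tool", "body": {
  "moves": [0, 0, 0, 0, 0, 0, 0, 0, 0, 0, -20, 0, 0, 0, 0, 0, 0, -35, 0, 0, 0, 0, 0, 0, -35, 0, 0, 0, 0, 0, 0, -35, 0, 0, 0, 0, 0, 0, -20, 0, 0, 0, 0, 0, 0, 0, 0, 0, 0]
}}

```text
t: 45.1
tool_pos: [0.4321, 0.2573, 0.3363]
orientation: [0.239, 3.125, 0.008]
force: [1.1, 0.6, -2.5]
opening: 0.0203
gripper_force: 40.0
```

```bash
python3 -c "
from h import *
held(cam('wrist'),0)
to(Bed-.024*FX-.006*FY+[0,0,.12],2.4)"
```

```text
tool x max [0.08015625 0.08219436 0.08271466] mid y -0.00013509443900046293 tool z top [0.00022937 0.00427196 0.00842644] fix y max 0.4058952703165943 slope y/x,z/x -0.010270171973307249 0.10716678934991339
t 45.15 tcp [0.4315 0.2571 0.3338] grasp [0.4322 0.2576 0.1665] q [ 4.350e-01 -9.400e-02  1.846e+00  1.000e-03  1.384e+00 -9.830e-01] F [ 0.7 -0.3 -3.1] op 0.0205 gf 40.0
R [[-0.9883, 0.1523, 0.0044], [0.1523, 0.9883, 0.0032], [-0.0039, 0.0039, -1.0]]
shift mm [-157.8 -361.9    5.7]
yaw y 81.24 rz 78.84
```

Call:
{"method": "drive_tool", "body": {
  "moves": [0, -16, -36, 0, 0, 0, 0, 0, -16, -36, 0, 0, 0, 0, 0, -16, -36, 0, 0, 0, 0, 0, -16, -36, 0, 0, 0, 0, 0, -16, -36, 0, 0, 0, 0, 0, -16, -36, 0, 0, 0, 0, 0, -16, -36, 0, 0, 0, 0, 0, -16, -36, 0, 0, 0, 0]
}}

```text
t: 45.95
tool_pos: [0.5131, -0.0487, 0.3294]
orientation: [-0.24, -3.13, -0.005]
force: [0.9, -0.0, -2.4]
opening: 0.0203
gripper_force: 40.0
```

Call:
{"method": "drive_tool", "body": {
  "moves": [0, -16, -36, 0, 0, 0, 0, 0, -14, -37, 0, 0, 0, 0, 0, 0, 0, 0, 0, 0, 8, 0, 0, 0, 0, 0, 0, 8, 0, 0, 0, 0, 0, 0, 8, 0, 0, 0, 0, 0, 0, 8, 0, 0, 0, 0, 0, 0, 8, 0, 0, 0, 0, 0, 0, 8]
}}

```text
t: 46.75
tool_pos: [0.5314, -0.1237, 0.329]
orientation: [-1.5, -2.756, -0.003]
force: [-0.3, -0.2, -2.0]
opening: 0.0199
gripper_force: 40.0
```

Call:
{"method": "drive_tool", "body": {
  "moves": [0, 0, 0, 0, 0, 0, 8, 0, 0, 0, 0, 0, 0, 8, 0, 0, 0, 0, 0, 0, 8, 0, 0, 0, 0, 0, 0, 6.8, 0, 0, 0, 0, 0, 0, 0, 0, 0, 0, 0, 0, 0, 0]
}}

```text
t: 47.35
tool_pos: [0.5318, -0.1238, 0.3302]
orientation: [-2.168, -2.27, -0.003]
force: [-0.1, -0.3, -2.6]
opening: 0.0204
gripper_force: 40.0
```

```bash
python3 -c "
from h import *
held(cam('wrist'),0)
to(Bed-.024*FX-.007*FY+[0,0,.0113],2.4)"
```

```text
tool x max [0.08147649 0.08352067 0.08403888] mid y -0.00032211117794107494 tool z top [0.00310992 0.00708666 0.01117245] fix y max 0.07887218871411383 slope y/x,z/x -0.01004269043780958 0.10131939013909903
t 47.4 tcp [ 0.5319 -0.1238  0.3307] grasp [ 0.5319 -0.1233  0.1634] q [-0.324  0.033  1.728  0.003  1.382 -0.37 ] F [-1.   0.5 -2.9] op 0.0202 gf 40.0
R [[-0.0459, 0.9989, -0.0001], [0.9989, 0.0459, 0.0029], [0.0029, 0.0, -1.0]]
shift mm [ -2.1   1.1 112.1]
yaw y 2.63 rz 0.23
```

Call:
{"method": "drive_tool", "body": {
  "moves": [0, -2, 1.1, 20, 0, 0, 0.2, 0, 0, 0, 30, 0, 0, 0, 0, 0, 0, 30, 0, 0, 0, 0, 0, 0, 18, 0, 0, 0, 0, 0, 0, 4, 0, 0, 0, 0, 0, 0, 0, 0, 0, 0, 0, 0, 0, 0, 0, 0, 0]
}}

```text
t: 48.1
tool_pos: [0.5343, -0.1259, 0.2315]
orientation: [2.176, 2.264, 0.006]
force: [-0.0, 0.7, -2.2]
opening: 0.0201
gripper_force: 40.0
```

```bash
python3 -c "
from h import *
to(Bed-.024*FX-.007*FY+[0,0,.0113],2.4)"
```

```text
t 48.1 tcp [ 0.5343 -0.1259  0.2315] grasp [ 0.5349 -0.1256  0.0642] q [-0.326  0.146  1.801  0.003  1.192 -0.367] F [-0.   0.7 -2.2] op 0.0201 gf 40.0
R [[-0.0399, 0.9992, 0.0037], [0.9992, 0.0399, 0.0016], [0.0015, 0.0038, -1.0]]
shift mm [ 0.5 -1.8 12.9]
yaw y 2.29 rz -0.11
```

Call:
{"method": "drive_tool", "body": {
  "moves": [0, 0.5, -1.8, 4, 0, 0, 0, 0, 0, 0, 4, 0, 0, 0, 0, 0, 0, 2.5, 0, 0, 0, 0, 0, 0, 2, 0, 0, 0, 0, 0, 0, 0, 0, 0, 0, 0, 0, 0, 0, 0, 0, 0]
}}

```text
t: 48.7
tool_pos: [0.5321, -0.1252, 0.2185]
orientation: [2.177, 2.264, 0.005]
force: [-3.7, 1.2, 5.4]
opening: 0.0207
gripper_force: 40.0
```

```bash
python3 -c "
from h import *
to(Bed-.024*FX-.007*FY+[0,0,.0113],2.4)"
```

```text
t 48.7 tcp [ 0.5321 -0.1252  0.2185] grasp [ 0.5325 -0.1248  0.0512] q [-0.326  0.159  1.813  0.003  1.168 -0.366] F [-3.7  1.2  5.4] op 0.0207 gf 40.0
R [[-0.0391, 0.9992, 0.0024], [0.9992, 0.0391, 0.0022], [0.0021, 0.0025, -1.0]]
shift mm [-0.3  0.6 -0.1]
yaw y 2.24 rz -0.16
```

Call:
{"method": "drive_tool", "body": {
  "moves": [32, 0, 0, 0, 0, 0, 0, 32, 0, 0, 0, 0, 0, 0, 32, 0, 0, 0, 0, 0, 0, 32, 0, 0, -15, 0, 0, 0, 45, 0, 0, -35, 0, 0, 0, 45, 0, 0, -40, 0, 0, 0, 45, -15, 2, -40, 0, 0, 0, 45, -35, 4, -30, 0, 0, 0]
}}

```text
t: 49.5
tool_pos: [0.5399, -0.1741, 0.3822]
orientation: [2.172, 2.265, 0.008]
force: [1.8, -0.3, -0.4]
opening: 0.0449
gripper_force: 0.0
```

Call:
{"method": "drive_tool", "body": {
  "moves": [45, -35, 4, -20, 0, 0, 0, 45, -35, 4, 0, 0, 0, 0, 45, -30, 4, 0, 0, 0, 0, 45, 0, 0, 0, 0, 0, 0, 45, 0, 0, 0, 0, 0, 0]
}}

```text
t: 50.0
tool_pos: [0.5552, -0.2751, 0.3981]
orientation: [-2.179, -2.263, -0.005]
force: [-0.4, 0.4, -0.1]
opening: 0.0452
gripper_force: 0.0
```

```bash
cat >> h.py <<'E'
def fix(c):
    X=cloud(c); hsv=cv2.cvtColor(c['color'],cv2.COLOR_RGB2HSV)
    F=np.dstack([(X-Bed)@FX,(X-Bed)@FY,X[...,2]-.04])
    def rect(m,n):
        P=F[m]
        if len(P)<20: print(n,'few');return
        r=cv2.minAreaRect((P[:,:2]*1000).astype(np.float32)); print(n,len(P),np.round(r[0],1),np.round(r[1],1),round(r[2],1),'z',np.round(np.percentile(P[:,2],[50,95])*1000,1))
    for g in(-.072,-.024,.024,.072): rect((abs(F[...,0]-g)<.018)&(F[...,1]>-.11)&(F[...,1]<.078)&(F[...,2]>.004)&(F[...,2]<.0135),f'chisel {g}')
    reg=(abs(F[...,0])<.12)&(F[...,1]<-.06)&(F[...,1]>-.24)
    red=reg&((hsv[...,0]<8)|(hsv[...,0]>172))&(hsv[...,1]>150)&(F[...,2]>.03)
    rect(red,'knob'); rect(reg&~red&(F[...,2]>.0135)&(F[...,2]<.022)&(hsv[...,1]<60),'stop')
E
python3 - <<'E'
from h import *
st(); c=cam('wrist','wrist15.png'); fix(c); print('side'); fix(cam('side'))
E
```

```text
t 50.0 tcp [ 0.5552 -0.2751  0.3981] grasp [ 0.5556 -0.2747  0.2308] q [-0.544  0.185  1.439  0.003  1.516 -0.582] F [-0.4  0.4 -0.1] op 0.0452 gf 0.0
R [[-0.0378, 0.9993, 0.0023], [0.9993, 0.0378, 0.0024], [0.0023, 0.0024, -1.0]]
chisel -0.072 few
chisel -0.024 1998 [-24.4 -22.7] [ 18.3 130.7] 0.2 z [7.5 9.6]
chisel 0.024 1772 [ 24.  -18.5] [ 17.8 122.2] 0.5 z [7.2 9.3]
chisel 0.072 1767 [ 71.6 -17.4] [120.4  18.8] 90.0 z [7.3 9.4]
knob 650 [  -0.3 -155.5] [12.2 62.9] 77.2 z [41.6 43.4]
stop 2277 [   0.7 -142.7] [189.8  55.5] 0.1 z [16.5 18. ]
side
chisel -0.072 few
chisel -0.024 92 [-27.  -11.2] [ 17.9 159.9] 1.0 z [ 7.6 11.5]
chisel 0.024 89 [21.  -5.5] [ 18.8 156.6] 0.0 z [ 7.7 11. ]
chisel 0.072 74 [67.5 -4.9] [ 19.8 155. ] 3.2 z [ 7.1 11.4]
knob 56 [  -2.7 -160.4] [50.4 41.7] 23.7 z [38.2 43.2]
stop 120 [  -2.9 -143.3] [ 59.2 187.8] 90.0 z [16.5 20.1]
```

View pics/wrist15.png

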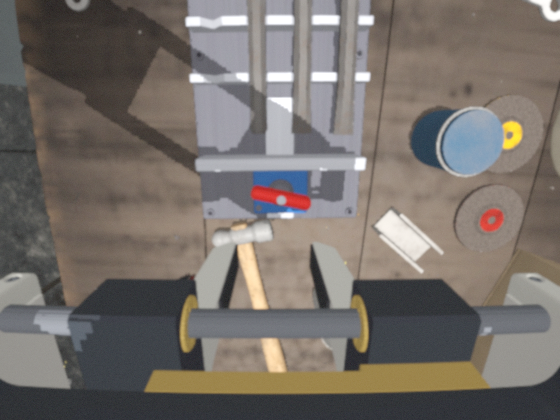

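Three chisels sit in their grooves (columns 258, 302 and 345), the stop bar is clear behind them at row 162, and the knob bar is at (281,198). Next I take the knob.

Call:
{"method": "drive_tool", "body": {
  "moves": [45, 0, 0, 10, 0, 0, -7.8, 45, 0, 0, 10, 0, 0, -7.8, 45, 0, 0, 10, 0, 0, -7.8, 45, 0, 0, 10, 0, 0, -7.8, 45, 0, 0, 10, 0, 0, -7.8, 45, 0, 0, 10, 0, 0, -7.8, 45, 0, 0, 10, 0, 0, -7.8, 45, 0, 0, 10, 0, 0, -7.8]
}}

```text
t: 50.9
tool_pos: [0.5557, -0.2731, 0.3175]
orientation: [0.678, 3.066, 0.004]
force: [-0.2, 0.8, -0.2]
opening: 0.0454
gripper_force: 0.0
```

Call:
{"method": "drive_tool", "body": {
  "moves": [45, 0, 0, 0, 0, 0, -7.5, 45, 0, 0, 0, 0, 0, -7.5, 45, 0, 0, 0, 0, 0, 0, 45, 0, 0, 0, 0, 0, 0]
}}

```text
t: 51.3
tool_pos: [0.5557, -0.2737, 0.3178]
orientation: [0.288, 3.126, 0.004]
force: [-0.6, -0.4, 0.2]
opening: 0.0451
gripper_force: 0.0
```

Run:
```python
from h import *
to6([.563,-.2725,.080],79.6,0)
```

```text
t 51.3 tcp [ 0.5557 -0.2737  0.3178] grasp [ 0.5561 -0.2733  0.1505] q [-0.541  0.236  1.53   0.003  1.375 -1.929] F [-0.6 -0.4  0.2] op 0.0451 gf 0.0
R [[-0.9832, 0.1825, 0.0024], [0.1825, 0.9832, 0.0022], [-0.0019, 0.0025, -1.0]]
turn [ 0.15  0.11 -0.12] grasp shift [-6.5  1.9 70.6] in final axes [-6.6  2.1 70.5]
tcp shift [-6.8  2.3 70.6]
```

Call:
{"method": "drive_tool", "body": {
  "moves": [45, -6.6, 2, 20, 0.15, 0.1, -0.1, 45, 0, 0, 25, 0, 0, 0, 45, 0, 0, 15, 0, 0, 0, 45, 0, 0, 8, 0, 0, 0, 45, 0, 0, 0, 0, 0, 0, 45, 0, 0, 0, 0, 0, 0]
}}

```text
t: 51.9
tool_pos: [0.5627, -0.274, 0.2503]
orientation: [0.282, 3.128, -0.001]
force: [0.3, 0.1, 0.7]
opening: 0.0448
gripper_force: 0.0
```

Run:
```python
from h import *
to6([.563,-.2725,.080],79.6,0)
```

```text
t 51.9 tcp [ 0.5627 -0.274   0.2503] grasp [ 0.5628 -0.274   0.083 ] q [-0.535  0.317  1.563 -0.     1.261 -1.926] F [0.3 0.1 0.7] op 0.0448 gf 0.0
R [[-0.9839, 0.1788, 0.0007], [0.1788, 0.9839, -0.0005], [-0.0008, -0.0004, -1.0]]
turn [-0.02  0.04  0.1 ] grasp shift [0.1 1.6 3. ] in final axes [0.1 1.6 3. ]
tcp shift [-0.   1.5  3. ]
```

Call:
{"method": "drive_tool", "body": {
  "moves": [0, 0.1, 1.6, 3, 0, 0, 0, 0, 0, 0, 0, 0, 0, 0, 0, 0, 0, 0, 0, 0, 0, 0, 0, 0, 0, 0, 0, 0, 0, 0, 0, 0, 0, 0, 0, 0, 0, 0, 0, 0, 0, 0],
  "grip_force": 35
}}

```text
t: 52.5
tool_pos: [0.5627, -0.2723, 0.2468]
orientation: [0.281, 3.129, -0.001]
force: [-0.3, -0.2, 1.1]
opening: 0.0129
gripper_force: 35.0
```

Call:
{"method": "drive_tool", "body": {
  "moves": [0, 0.9, 3.9, 0, 0, 0, 0, 0, 0.9, 3.9, 0, 0, 0, 0, 0, 0.9, 3.9, 0, 0, 0, 0, 0, 0.9, 3.9, 0, 0, 0, 0, 0, 0.9, 3.9, 0, 0, 0, 0, 0, 0.9, 3.9, 0, 0, 0, 0, 0, 0.6, 2.9, 0, 0, 0, 0, 0, 0, 0, 0, 0, 0, 0]
}}

```text
t: 53.3
tool_pos: [0.5615, -0.2452, 0.2468]
orientation: [0.281, 3.129, -0.002]
force: [-1.2, -4.1, 3.9]
opening: 0.0129
gripper_force: 35.0
```

Run:
```python
from h import *
s,R=st(); g=s['tool_pos']+R[:,2]*robot.grasp_offset-Bed; print('fix xy',g@FX,g@FY)
fix(cam('wrist')); print(); fix(cam('side','side16.png'))
```

```text
t 53.3 tcp [ 0.5615 -0.2452  0.2468] grasp [ 0.5615 -0.2454  0.0795] q [-4.950e-01  2.890e-01  1.605e+00 -1.000e-03  1.248e+00 -1.887e+00] F [-1.2 -4.1  3.9] op 0.0129 gf 35.0
R [[-0.984, 0.178, 0.0002], [0.178, 0.984, -0.001], [-0.0004, -0.001, -1.0]]
fix xy -0.000694487636631198 -0.12835284274239328
chisel -0.072 47 [ -72.2 -102.5] [35.4  0.2] 0.3 z [ 8.5 12.9]
chisel -0.024 5739 [-29.3 -24.5] [ 35.4 173.4] 3.8 z [7.3 9.3]
chisel 0.024 4167 [ 21.3 -18.8] [177.5  24.6] 88.0 z [7.2 9.2]
chisel 0.072 1901 [70.7 14.5] [ 18.2 118. ] 0.5 z [7.4 9.1]
knob 1834 [  -4.3 -128. ] [13.2 58. ] 76.6 z [41.8 43.2]
stop 4640 [ -33.  -113.4] [123.6  50.5] 0.2 z [16.5 17.6]

chisel -0.072 20 [ -70.9 -100.8] [ 9.  31.7] 86.6 z [10.1 13.3]
chisel -0.024 100 [-27.8 -19.1] [175.3  23.7] 88.6 z [ 7.6 11.9]
chisel 0.024 59 [21.   5.5] [ 17.5 136.5] 0.0 z [ 7.4 10.8]
chisel 0.072 few
knob 22 [  -7.2 -134.4] [10.1 56.3] 69.6 z [36.4 41.8]
stop 60 [-36.8 -99.3] [ 52.1 111.4] 65.3 z [16.7 20. ]
```

Call:
{"method": "drive_tool", "body": {
  "moves": [0, 0.3, 1.5, 0, 0, 0, 0, 0, 0.2, 1, 0, 0, 0, 0, 0, 0, 0, 0, 0, 0, 0]
}}

```text
t: 53.7
tool_pos: [0.5614, -0.2433, 0.2468]
orientation: [0.281, 3.129, -0.002]
force: [-1.7, -6.0, 3.3]
opening: 0.0126
gripper_force: 35.0
```

Call:
{"method": "drive_tool", "body": {
  "moves": [0, 0.2, 1, 0, 0, 0, 0, 0, 0, 0, 0, 0, 0, 0, 0, 0, 0, 0, 0, 0, 0]
}}

```text
t: 54.0
tool_pos: [0.5613, -0.2424, 0.2468]
orientation: [0.281, 3.129, -0.003]
force: [-2.4, -7.7, 3.4]
opening: 0.0127
gripper_force: 35.0
```

Call:
{"method": "drive_tool", "body": {
  "moves": [0, 0.2, 1, 0, 0, 0, 0, 0, 0, 0, 0, 0, 0, 0, 0, 0, 0, 0, 0, 0, 0]
}}

```text
t: 54.3
tool_pos: [0.5613, -0.2415, 0.2468]
orientation: [0.282, 3.129, -0.003]
force: [-1.4, -7.6, 3.2]
opening: 0.0131
gripper_force: 35.0
```

Run:
```python
from h import *
s,R=st(); g=s['tool_pos']+R[:,2]*robot.grasp_offset-Bed; print('fix xy',g@FX,g@FY)
```

```text
t 54.3 tcp [ 0.5613 -0.2415  0.2468] grasp [ 0.5613 -0.2417  0.0795] q [-4.900e-01  2.840e-01  1.610e+00 -1.000e-03  1.247e+00 -1.881e+00] F [-1.4 -7.6  3.2] op 0.0131 gf 35.0
R [[-0.9839, 0.1785, 0.0002], [0.1785, 0.9839, -0.0017], [-0.0005, -0.0016, -1.0]]
fix xy -0.0006905081012180273 -0.12471589496220904
```

Call:
{"method": "drive_tool", "body": {
  "moves": [0, 0.2, 1, 0, 0, 0, 0, 0, 0, 0, 0, 0, 0, 0, 0, 0, 0, 0, 0, 0, 0]
}}

```text
t: 54.6
tool_pos: [0.5612, -0.2404, 0.2468]
orientation: [0.282, 3.129, -0.003]
force: [-1.8, -6.7, 3.8]
opening: 0.0131
gripper_force: 35.0
```

Call:
{"method": "drive_tool", "body": {
  "moves": [0, 0.2, 1, 0, 0, 0, 0, 0, 0, 0, 0, 0, 0, 0, 0, 0, 0, 0, 0, 0, 0]
}}

```text
t: 54.9
tool_pos: [0.5612, -0.24, 0.2468]
orientation: [0.282, 3.128, -0.004]
force: [-1.4, -10.0, 2.1]
opening: 0.0131
gripper_force: 35.0
```

Run:
```python
from h import *
s,R=st(); g=s['tool_pos']+R[:,2]*robot.grasp_offset-Bed; print('fix xy',g@FX,g@FY)
```

```text
t 54.9 tcp [ 0.5612 -0.24    0.2468] grasp [ 0.5613 -0.2404  0.0795] q [-0.487  0.282  1.612 -0.002  1.245 -1.878] F [ -1.4 -10.    2.1] op 0.0131 gf 35.0
R [[-0.9839, 0.1787, 0.0004], [0.1787, 0.9839, -0.0028], [-0.0009, -0.0027, -1.0]]
fix xy -0.0007021558096290473 -0.12341424431643329
```

Still creeping; a couple more small steps until it firms up.

Call:
{"method": "drive_tool", "body": {
  "moves": [0, 0.2, 1, 0, 0, 0, 0, 0, 0, 0, 0, 0, 0, 0, 0, 0, 0, 0, 0, 0, 0]
}}

```text
t: 55.2
tool_pos: [0.5611, -0.2396, 0.2468]
orientation: [0.282, 3.128, -0.006]
force: [-0.5, -14.5, 1.0]
opening: 0.0132
gripper_force: 35.0
```

Call:
{"method": "drive_tool", "body": {
  "moves": [0, 0.2, 1, 0, 0, 0, 0, 0, 0, 0, 0, 0, 0, 0, 0, 0, 0, 0, 0, 0, 0]
}}

```text
t: 55.5
tool_pos: [0.5611, -0.2392, 0.2468]
orientation: [0.283, 3.127, -0.009]
force: [0.6, -18.1, 0.1]
opening: 0.0121
gripper_force: 35.0
```

Run:
```python
from h import *
s,R=st(); g=s['tool_pos']+R[:,2]*robot.grasp_offset-Bed; print('fix xy',g@FX,g@FY)
fix(cam('wrist')); fix(cam('side','side17.png'))
```

```text
t 55.5 tcp [ 0.5611 -0.2392  0.2468] grasp [ 0.5612 -0.2402  0.0795] q [-0.486  0.281  1.614 -0.005  1.243 -1.875] F [  0.6 -18.1   0.1] op 0.0121 gf 35.0
R [[-0.9838, 0.1793, 0.0009], [0.1793, 0.9838, -0.0055], [-0.0019, -0.0053, -1.0]]
fix xy -0.0007330504547682342 -0.12313793083210327
chisel -0.072 41 [-70.6 -97. ] [34.  14.4] 24.9 z [ 8.9 13.2]
chisel -0.024 6073 [-28.8 -21.2] [ 34.9 180. ] 3.7 z [7.1 9.3]
chisel 0.024 4136 [ 21.7 -14.4] [176.4  23.9] 87.6 z [7.2 9.2]
chisel 0.072 1887 [70.7 18.9] [ 18.8 116.4] 0.0 z [7.4 9.2]
knob 1847 [  -4.3 -122.9] [13.1 57.3] 76.4 z [41.8 43.3]
stop 4636 [ -32.9 -109.2] [123.9  51.8] 0.2 z [16.5 17.7]
chisel -0.072 few
chisel -0.024 102 [-22.7 -16. ] [186.4  32.2] 89.5 z [ 7.  12.1]
chisel 0.024 63 [19.4  6.7] [ 19.3 140.9] 0.1 z [ 7.8 10. ]
chisel 0.072 few
knob few
stop 69 [-38.3 -98.8] [ 51.2 115.6] 64.5 z [15.9 19.3]
```

Force rises to 18 N without motion: the chisels are held end to end. I lock the knob clockwise.

Call:
{"method": "drive_tool", "body": {
  "moves": [0, 0, 0, 0, 0, 0, 7.5, 0, 0, 0, 0, 0, 0, 7.5, 0, 0, 0, 0, 0, 0, 7.5, 0, 0, 0, 0, 0, 0, 7.5, 0, 0, 0, 0, 0, 0, 7.5, 0, 0, 0, 0, 0, 0, 7.5, 0, 0, 0, 0, 0, 0, 7.5, 0, 0, 0, 0, 0, 0, 7.5],
  "grip_force": 45
}}

```text
t: 56.4
tool_pos: [0.5614, -0.2388, 0.2469]
orientation: [1.813, 2.56, -0.005]
force: [0.6, -15.5, -1.8]
opening: 0.0123
gripper_force: 45.0
```

Call:
{"method": "drive_tool", "body": {
  "moves": [0, 0, 0, 0, 0, 0, 7.5, 0, 0, 0, 0, 0, 0, 4, 0, 0, 0, 0, 0, 0, 0]
}}

```text
t: 56.7
tool_pos: [0.5615, -0.2388, 0.2469]
orientation: [2.057, 2.368, -0.004]
force: [1.8, -15.4, -1.9]
opening: 0.0127
gripper_force: 45.0
```

Run:
```python
from h import *
s,R=st(); g=s['tool_pos']+R[:,2]*robot.grasp_offset-Bed; print('fix xy',g@FX,g@FY)
fix(cam('wrist'))
```

```text
t 56.7 tcp [ 0.5615 -0.2388  0.2469] grasp [ 0.5618 -0.2396  0.0796] q [-0.485  0.281  1.614 -0.004  1.243 -0.624] F [  1.8 -15.4  -1.9] op 0.0127 gf 45.0
R [[-0.1399, 0.9902, 0.0019], [0.9902, 0.1399, -0.0049], [-0.0051, 0.0012, -1.0]]
fix xy -0.000133222805674715 -0.12258242975867385
chisel -0.072 195 [-72.1 -83.2] [35.4  0.9] 0.2 z [ 9.1 13.3]
chisel -0.024 5841 [-27.6 -45.4] [ 35.8 131.7] 5.4 z [7.7 9.7]
chisel 0.024 5173 [ 24.2 -41.6] [136.9  35.6] 89.7 z [6.9 9.4]
chisel 0.072 4680 [ 67.  -26.5] [ 35.7 116.2] 5.0 z [7.3 9.4]
knob 1773 [  -0.2 -119.1] [13.3 56.7] 6.2 z [41.9 43.5]
stop 6745 [  0.1 -99.9] [189.6  34.4] 0.2 z [16.6 17.7]
```

Call:
{"method": "drive_tool", "body": {
  "moves": [0, -1.5, 0, 0, 0, 0, 0, 40, 0, 0, 0, 0, 0, 0, 40, 0, 0, 0, 0, 0, 0, 40, 0, 0, 0, 0, 0, 0, 40, 0, 0, -30, 0, 0, 0, 40, 0, 0, -40, 0, 0, 0, 40, -20, 0, -40, 0, 0, 0, 40, -30, 0, -40, 0, 0, 0]
}}

```text
t: 57.55
tool_pos: [0.5688, -0.2861, 0.3977]
orientation: [-2.052, -2.377, -0.001]
force: [1.5, -0.7, -0.2]
opening: 0.0398
gripper_force: 0.0
```

Call:
{"method": "drive_tool", "body": {
  "moves": [40, -30, 0, -20, 0, 0, 0, 40, -20, 0, 0, 0, 0, 0, 40, 0, 0, 0, 0, 0, 0, 40, 0, 0, 0, 0, 0, 0]
}}

```text
t: 57.95
tool_pos: [0.5757, -0.3367, 0.4153]
orientation: [-2.055, -2.373, -0.0]
force: [-0.6, 0.4, -0.4]
opening: 0.0397
gripper_force: 0.0
```

Run:
```python
from h import *
st(); c=cam('wrist','wrist18.png'); fix(c)
X=cloud(c);F=np.dstack([(X-Bed)@FX,(X-Bed)@FY,X[...,2]-.04])
m=(abs(F[...,0])<.09)&(abs(F[...,0])>.03)&(F[...,2]>.013)&(F[...,2]<.02)
for a,b in((-.13,-.06),(.06,.12)):
    P=F[m&(F[...,1]>a)&(F[...,1]<b)]; print(len(P),np.percentile(P[:,1],[1,5,50,95,99]) if len(P) else '')
for g in(-.024,.024,.072):
    k=(abs(F[...,0]-g)<.006)&(F[...,2]>.004)&(F[...,2]<.0115)&(abs(F[...,1])<.1); print(g,np.percentile(F[k][:,1],[0,1,99,100]))
c=cam('side','side18.png'); X=cloud(c); hsv=cv2.cvtColor(c['color'],cv2.COLOR_RGB2HSV)
m=(hsv[...,0]>65)&(hsv[...,0]<90)&(hsv[...,1]>90)&(abs(X[...,0]-.625)<.06)&(abs(X[...,1]-.335)<.06)&(X[...,2]>.01)
P=X[m];ce=P.mean(0);d=np.linalg.svd(P-ce,full_matrices=False)[2][0];print(len(P),'tube dir',np.round(d*np.sign(d[2]),3),P.min(0),P.max(0))
```

```text
t 57.95 tcp [ 0.5757 -0.3367  0.4153] grasp [ 0.5755 -0.3364  0.248 ] q [-6.060e-01  3.090e-01  1.265e+00  1.000e-03  1.570e+00 -7.500e-01] F [-0.6  0.4 -0.4] op 0.0397 gf 0.0
R [[-0.143, 0.9897, -0.0015], [0.9897, 0.143, 0.0016], [0.0018, -0.0012, -1.0]]
chisel -0.072 39 [-71.6 -97.8] [ 0.3 34.7] 89.4 z [ 9.5 13.2]
chisel -0.024 1249 [-28.3 -63.9] [31.5 94.1] 4.0 z [7.2 9.7]
chisel 0.024 1015 [ 23.8 -60.3] [99.4 35.3] 89.9 z [6.1 8.9]
chisel 0.072 859 [ 67.9 -52.8] [34.2 93.2] 5.5 z [6.6 9.2]
knob 556 [   0.9 -124.7] [11.5 62. ] 5.5 z [41.9 43.6]
stop 2404 [   0.6 -109.5] [188.5  52.6] 0.1 z [16.6 18.1]
1520 [-0.09769314 -0.09688414 -0.0907117  -0.08432912 -0.08355857]
0 
-0.024 [-0.09978166 -0.09905171 -0.01765511 -0.01602135]
0.024 [-0.09989999 -0.09908632 -0.01278637 -0.01158704]
0.072 [-0.09674305 -0.09652956 -0.00743703 -0.00603693]
357 tube dir [0.003 0.026 1.   ] [0.59832728 0.29823069 0.01325174] [0.65036151 0.35773061 0.21798395]
```

```bash
python3 -c "
from h import *
print(robot.close_job())"
```

```text
the job is handed in; nothing more can be done
None
```

The job is handed in at about 58 s of the 210 s: three chisels (two loose and the tube one) are clamped at a measured 167 mm gap with the knob at about 1.46 rad, and the empty tube stands upright; the judge's result was not shown.

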